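# Close the detergent bottles and seat their dosing balls

### The job

Put the laundry detergents away: screw the loose cap of each of the four bottles down, clockwise, until it clicks (slips) and stop there without forcing it on, and set every dosing ball that is on the drip tray upright and fully home in the dished cap of the bottle of its own colour. The balls are thin, so hold them lightly and do not push them down hard; leave the other things on the counter where they are.

Things in the scene. Friction and masses are not known exactly. Their poses are not given: they have to be found in the camera images.
- ball_blue: blue dosing ball, 60 mm wide, 52 tall, 60 g, thin; absent in some runs. Origin: lowest point of its round base, z up. Below: a sphere of radius 30 centred 30 mm up; above that a straight band 60 wide to the rim: grip it there from above, TCP about 40 mm up. Closed top. Bottom-heavy: rights itself. Cracks if a finger squeezes over 45 N (use 20 to 30) or the hand pushes it down over 30 N
- ball_green: green dosing ball, 60 mm wide, 52 tall, 60 g, thin; absent in some runs. Origin: lowest point of its round base, z up. Below: a sphere of radius 30 centred 30 mm up; above that a straight band 60 wide to the rim: grip it there from above, TCP about 40 mm up. Closed top. Bottom-heavy: rights itself. Cracks if a finger squeezes over 45 N (use 20 to 30) or the hand pushes it down over 30 N
- ball_orange: orange dosing ball, 60 mm wide, 52 tall, 60 g, thin; absent in some runs. Origin: lowest point of its round base, z up. Below: a sphere of radius 30 centred 30 mm up; above that a straight band 60 wide to the rim: grip it there from above, TCP about 40 mm up. Closed top. Bottom-heavy: rights itself. Cracks if a finger squeezes over 45 N (use 20 to 30) or the hand pushes it down over 30 N
- ball_violet: violet dosing ball, 60 mm wide, 52 tall, 60 g, thin; absent in some runs. Origin: lowest point of its round base, z up. Below: a sphere of radius 30 centred 30 mm up; above that a straight band 60 wide to the rim: grip it there from above, TCP about 40 mm up. Closed top. Bottom-heavy: rights itself. Cracks if a finger squeezes over 45 N (use 20 to 30) or the hand pushes it down over 30 N
- bottle_blue: blue detergent bottle, 68 mm square, firm, cannot turn. Origin: centre of its underside, z up. Ribbed blue screw cap 54 mm wide, from 126 to 160 mm up (grip: TCP at 146); under it the bottle is narrower down to 106. Cap top: dish, a cone 52 mm wide at the mouth, sloping 37 degrees, that centres a ball; the ball's origin rests 148 mm up on the axis. Next bottle about 150 mm away
- bottle_green: green detergent bottle, 68 mm square, firm, cannot turn. Origin: centre of its underside, z up. Ribbed green screw cap 54 mm wide, from 126 to 160 mm up (grip: TCP at 146); under it the bottle is narrower down to 106. Cap top: dish, a cone 52 mm wide at the mouth, sloping 37 degrees, that centres a ball; the ball's origin rests 148 mm up on the axis. Next bottle about 150 mm away
- bottle_orange: orange detergent bottle, 68 mm square, firm, cannot turn. Origin: centre of its underside, z up. Ribbed orange screw cap 54 mm wide, from 126 to 160 mm up (grip: TCP at 146); under it the bottle is narrower down to 106. Cap top: dish, a cone 52 mm wide at the mouth, sloping 37 degrees, that centres a ball; the ball's origin rests 148 mm up on the axis. Next bottle about 150 mm away
- bottle_violet: violet detergent bottle, 68 mm square, firm, cannot turn. Origin: centre of its underside, z up. Ribbed violet screw cap 54 mm wide, from 126 to 160 mm up (grip: TCP at 146); under it the bottle is narrower down to 106. Cap top: dish, a cone 52 mm wide at the mouth, sloping 37 degrees, that centres a ball; the ball's origin rests 148 mm up on the axis. Next bottle about 150 mm away
- thread_blue (a joint): how far the blue cap is screwed down, rad: 0 to 1 at the start, grows as the cap turns clockwise seen from above (0.06 N m), stays where it is left, stop (tight) at 2.4. Seen: when tight, the white line on the cap stands over the black mark on the bottle's shoulder (bottle's -x side)
- click_blue (a joint): how far the blue cap's shell has slipped past tight, rad, 0 at the start: with the thread at its stop the shell slips on the white ring below it at about 0.22 N m and this grows. One click is 0.1; beyond 0.7 the cap is spoiled. It stays when let go. A ball on the cap leaves no room to grip it
- thread_green (a joint): how far the green cap is screwed down, rad: 0 to 1 at the start, grows as the cap turns clockwise seen from above (0.06 N m), stays where it is left, stop (tight) at 2.4. Seen: when tight, the white line on the cap stands over the black mark on the bottle's shoulder (bottle's -x side)
- click_green (a joint): how far the green cap's shell has slipped past tight, rad, 0 at the start: with the thread at its stop the shell slips on the white ring below it at about 0.22 N m and this grows. One click is 0.1; beyond 0.7 the cap is spoiled. It stays when let go. A ball on the cap leaves no room to grip it
- thread_orange (a joint): how far the orange cap is screwed down, rad: 0 to 1 at the start, grows as the cap turns clockwise seen from above (0.06 N m), stays where it is left, stop (tight) at 2.4. Seen: when tight, the white line on the cap stands over the black mark on the bottle's shoulder (bottle's -x side)
- click_orange (a joint): how far the orange cap's shell has slipped past tight, rad, 0 at the start: with the thread at its stop the shell slips on the white ring below it at about 0.22 N m and this grows. One click is 0.1; beyond 0.7 the cap is spoiled. It stays when let go. A ball on the cap leaves no room to grip it
- thread_violet (a joint): how far the violet cap is screwed down, rad: 0 to 1 at the start, grows as the cap turns clockwise seen from above (0.06 N m), stays where it is left, stop (tight) at 2.4. Seen: when tight, the white line on the cap stands over the black mark on the bottle's shoulder (bottle's -x side)
- click_violet (a joint): how far the violet cap's shell has slipped past tight, rad, 0 at the start: with the thread at its stop the shell slips on the white ring below it at about 0.22 N m and this grows. One click is 0.1; beyond 0.7 the cap is spoiled. It stays when let go. A ball on the cap leaves no room to grip it
- mat: dark grey mat, 250 x 270 x 4 mm, fixed, on which the four bottles stand in two rows (cap rims 164 mm above the counter). Origin: centre of its underside
- tray: pale grey drip tray, 240 x 290 mm, fixed, floor 4 mm and rim 12 mm above the counter, on which the balls stand at first. Origin: centre of its underside
- plug: black rubber sink plug, 42 mm across, 12 mm tall, on the tray among the balls; leave it alone. Origin: centre of its underside
- soap: cream bar of soap, 62 x 42 x 22 mm, on the mat between the bottles; leave it alone. Origin: centre of its underside
- brush: wooden scrubbing brush, 120 x 45 x 36 mm, lying at the right; leave it alone. Origin: centre of its underside
- spray: stain spray bottle, 76 mm across, 205 mm tall, at the far side; leave it alone. Origin: centre of its underside
- scoop: white measuring scoop, 58 mm across with a 70 mm handle, 40 mm tall, at the far side; leave it alone. Origin: centre of its underside

How it is judged:
By the outcome, as a careful person would: the job done as asked, in the order asked, and still so for the second after the job is handed in, with the robot touching nothing.
Of ball_blue, ball_green, ball_orange, ball_violet only 2 to 4 are there at a start; the rules pass over those that are not, and their reading is None.
At some moment in a run one of ball_blue, ball_green, ball_orange, ball_violet may be knocked a few centimetres aside while the robot is not near it.
Once in a run the grip may slacken for a moment while it holds something.
It also fails if it takes over 210 s, if anything falls off the work surface, if the arm or the gripper's body presses on something with over 40 N, if the wrist force passes 120 N, or if a joint passes its speed limit or range.

### The arm

A 6-joint arm with a two-finger parallel gripper is mounted at the origin on the work surface. World frame = base frame: x ahead of the robot, y to its left, z up, the work surface at z = 0. Lengths are in m, angles in degrees, forces in N, time in s.
With the tool pointing down it reaches from about 0.375 to 0.9 m from the base axis. Payload 3.1 kg.
Tool frame: the origin (TCP) lies between the finger pads, 19 mm behind the fingertips; this is the grasp point; z points along the fingers, y is the line along which they close (so a half turn about z gives the same grasp; the last joint's range is limited). The gripper opens to 87 mm and grips with 3 to 60 N. Pads are 19 mm wide; open, the fingers measure 117 mm over their backs; the gripper's body (75 mm by 190 mm) begins 51 mm behind the grasp point.
Start: joints at [-82.878, 30.224, 82.088, -0, 67.689, -10.227], TCP at [0.186, -0.597, 0.241] pointing down, gripper open.
Joint ranges: [-176.69, 176.69], [-43.24, 126.21], [12.49, 139.97], [-82, 262], [0, 151.66], [-163.58, 163.58]. Speed limits (degrees/s): [159.86, 159.86, 180, 180, 180, 180].

### API

Orientations are given as a 3x3 rotation matrix whose columns are the frame's x, y, z axes.
In Python, from rig import bot, viewer, ticket gives the robot as it stands.
- The arm moves only by the tool servo_tool, never from a script. Its argument "targets" is a list of rows, each an object with "offset": the shift along the tool's x, y, z in m, a list of three; "dr": the turn, a rotation vector about the tool's x, y, z in degrees, a list of three. In form: [{"offset": [x, y, z], "dr": [ax, ay, az]}, ...]. A call has 1 to 20 rows; each row is the pose to reach, as a shift and turn from the pose commanded when the call began, along the tool's axes at that moment; what a row does not reach only later rows make up. A row lasts 1/12 s, in which the tool goes at most 41.7 mm and 7.16 degrees, less where a joint would pass 70% of its speed; a pose out of reach is approached as far as the arm can. A call with a gripper value outside its range is refused whole. "gripper" is the gripper command: -1 is fully open, 1 is shut, values between are in proportion, set as the call begins (left out, the last holds). The fingers move at their own pace and stop on an object; the grip force is fixed at half the most. Time passes only in rows, so rows that repeat a pose let the fingers close. It gives the time, the measured TCP pose, the force, the opening and the grip force at its end, in the units of the state.
- bot.read_state(): the state, without advancing time (a new reading comes with each control period).
- viewer.capture(name): name is "scene" or "top" or "wrist"; returns a dict with "color" (400x640x3 uint8, red, green, blue), "camera_matrix" (3x3 intrinsics, pixels), "R" (3x3) and "t" (3): a world point X has camera coordinates R X + t. Camera axes: x right, y down, z forward; pixel columns grow to the right and rows downward; lengths in m; the calibration is good to about 2 mm. A picture is of the moment at which its call begins. There is no depth.
- ticket.hand_in(): hands the job in; it is judged then, once.
The state is a dict: "time_s": time; "joint_positions": joint angles; "qvel": joint speeds; "tau": joint torques, N m; "position": TCP position; "tcp_rot": TCP orientation; "force": force on the tool from outside, world axes, zero at the start; "moment": the same for the moment, N m; "opening": opening from 0.0 (shut) to 1.0 (fully open); "grasp_force": force on a finger pad.
Only numpy, scipy, OpenCV 4.12 (cv2) and the standard library are available. Lean on these libraries where they do the work, as an engineer would, in place of code of your own. Each camera call takes 0.05 s, during which the arm holds its last target. There are 200 camera calls.

## Working session

There is one attempt and no reset: what is moved stays moved. The work goes in short steps, Python scripts to look and compute and a tool call to move; the robot and the scene stay as the last step left them, time stands still between calls to the robot, and variables do not carry over. Pictures are saved under pics/ and viewed, at most 14 in all, crops included, and the job is handed in when it is done.

Besides the shell and the picture viewer there is one more tool, called after "Request:" by a JSON object that holds its "op" and its "data", one argument or row to a line. servo_tool: Moves the arm, as the interface text tells. Its arguments: {"type":"object","properties":{"targets":{"type":"array"},"gripper":{"type":"number"}},"required":["targets"]}

```bash
mkdir -p pics; ls; python3 - <<'E'
from rig import bot, viewer
import cv2,numpy as np,pickle
for n in ["scene","top","wrist"]:
    c=viewer.capture(n); pickle.dump(c,open(n+".pkl","wb"))
    cv2.imwrite(f"pics/{n}0.png",c["color"][:,:,::-1])
    print(n,np.round(c["camera_matrix"],1).tolist(),np.round(-np.array(c["R"]).T@c["t"],3))
s=bot.read_state(); print({k:np.round(v,3).tolist() for k,v in s.items()})
E
```

```text
pics
scene [[461.0, 0.0, 322.1], [0.0, 461.0, 197.0], [0.0, 0.0, 1.0]] [1.168 0.706 0.708]
top [[490.6, 0.0, 319.0], [0.0, 490.6, 196.7], [0.0, 0.0, 1.0]] [ 0.447 -0.09   1.355]
wrist [[299.8, 0.0, 318.9], [0.0, 299.8, 206.1], [0.0, 0.0, 1.0]] [ 0.267 -0.57   0.383]
{'time_s': 0.15, 'joint_positions': [-82.878, 30.266, 82.139, -0.001, 67.689, -10.227], 'qvel': [0.038, -0.066, -0.153, -0.034, -0.06, -0.049], 'tau': [0.0, -44.043, -17.684, 0.063, 0.055, -0.0], 'position': [0.186, -0.596, 0.241], 'tcp_rot': [[0.955, 0.298, -0.0], [0.298, -0.955, 0.002], [0.0, -0.002, -1.0]], 'force': [-0.332, 0.125, 0.057], 'moment': [-0.07, -0.037, 0.043], 'grasp_force': 0.0, 'opening': 1.001}
```

View pics/top0.png

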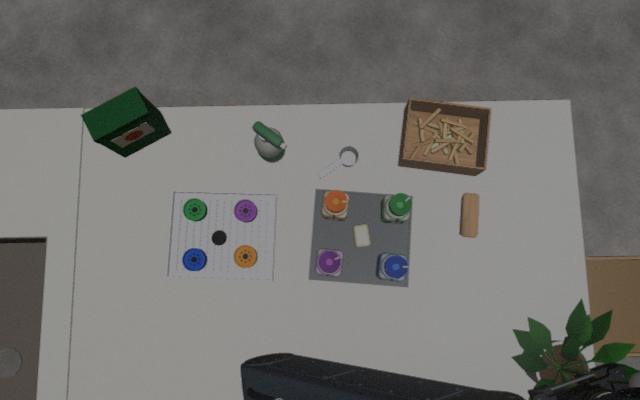

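View pics/scene0.png

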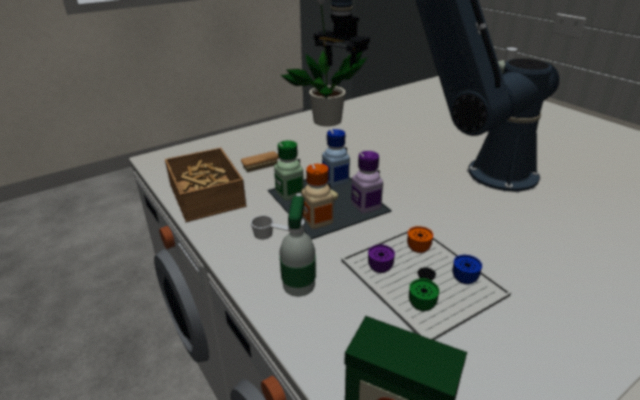

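The top view shows all four balls on the tray: green (195,209), violet (245,210), blue (194,259) and orange (245,256), with the plug at (219,238). The caps are at orange (335,203), green (398,206), violet (329,262) and blue (395,267). The scene view shows the same layout.

```bash
cat > h.py <<'E'
import cv2,numpy as np
HUE={'orange':(4,18),'green':(50,85),'blue':(105,124),'violet':(130,160)}
def ray(c,px,z):
    R=np.array(c["R"]);t=np.array(c["t"]);K=np.array(c["camera_matrix"])
    o=-R.T@t; d=R.T@np.linalg.solve(K,[px[0],px[1],1.]); return o+d*(z-o[2])/d[2]
def proj(c,X):
    q=np.array(c["camera_matrix"])@(np.array(c["R"])@X+c["t"]); return q[:2]/q[2]
def blobs(c,col,smin=110,vmin=50,amin=60):
    h=cv2.cvtColor(c["color"],cv2.COLOR_RGB2HSV); lo,hi=HUE[col]
    m=cv2.inRange(h,(lo,smin,vmin),(hi,255,255))
    m=cv2.morphologyEx(m,cv2.MORPH_CLOSE,np.ones((3,3)))
    cs,_=cv2.findContours(m,cv2.RETR_EXTERNAL,cv2.CHAIN_APPROX_NONE)
    return [(cv2.contourArea(k),)+cv2.minEnclosingCircle(k)+(k,) for k in cs if cv2.contourArea(k)>amin]
E
python3 - <<'E'
from h import *; import pickle
c=pickle.load(open("top.pkl","rb")); s=pickle.load(open("scene.pkl","rb"))
for col in HUE:
    for a,ctr,r,k in blobs(c,col):
        z=.164 if ctr[0]>290 else .05
        print(col,a,np.round(ctr,1),round(r,1),np.round(ray(c,ctr,z),3))
im=c["color"][180:290,300:420,::-1]
cv2.imwrite("pics/caps.png",cv2.convertScaleAbs(cv2.resize(im,(720,600*110//100*10//11),interpolation=cv2.INTER_CUBIC),alpha=1.6))
E
```

```text
orange 374.5 [245. 256.] 11.4 [0.485 0.123 0.05 ]
orange 363.0 [335.5 200.8] 11.3 [ 0.613 -0.117  0.164]
orange 88.5 [436. 148.] 24.4 [ 0.741 -0.369  0.164]
orange 99.0 [133.5 135. ] 9.4 [0.821 0.433 0.05 ]
green 489.0 [612.5 352.5] 21.8 [ 0.246 -0.754  0.164]
green 79.5 [605.5 325.5] 12.3 [ 0.308 -0.744  0.164]
green 510.5 [575.5 324.5] 24.1 [ 0.311 -0.674  0.164]
green 350.0 [194.5 209.5] 11.1 [0.611 0.259 0.05 ]
green 275.5 [400.1 203.9] 10.4 [ 0.603 -0.275  0.164]
green 1627.5 [114.5 114. ] 33.1 [0.882 0.488 0.05 ]
blue 367.0 [396. 266.] 11.4 [ 0.453 -0.259  0.164]
blue 387.5 [193.8 259. ] 11.9 [0.479 0.258 0.05 ]
violet 294.0 [329.1 261.8] 10.6 [ 0.465 -0.099  0.164]
violet 326.5 [245.4 210.5] 10.9 [0.607 0.122 0.05 ]
```

View pics/caps.png

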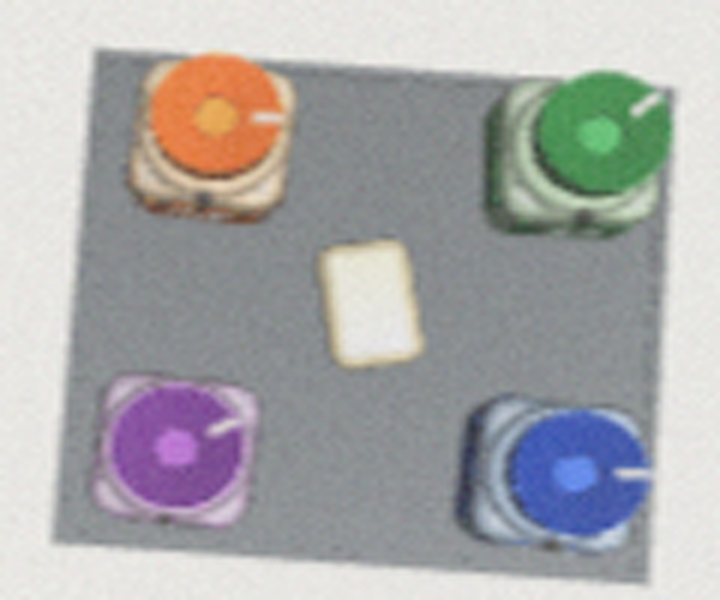

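The crop is stretched 6 x 5.45. It shows white lines pointing right on orange and blue, and up-right on violet and green. The black marks are at the bottom (-x side) of the shoulders. Clockwise turns still needed to tight: orange ≈94°, blue ≈93°, violet ≈118°, green ≈121°. I'll add about 20° to each so it clicks.

```bash
cat >> h.py <<'E'
def go(x,y,z,az=None):
    """tool offset and z-turn to world TCP (x,y,z), tool x azimuth az"""
    from rig import bot
    s=bot.read_state(); R=np.array(s["tcp_rot"]); p=np.array(s["position"])
    a0=np.degrees(np.arctan2(R[1,0],R[0,0]))
    print("t",round(s["time_s"],1),"az",round(a0,1),"offset",np.round(R.T@(np.array([x,y,z])-p),4),"drz",None if az is None else round((a0-az+180)%360-180,1))
E
python3 -c "
from h import *; go(.453,-.259,.27,150)"
```

```text
t 0.1 az 17.3 offset [ 0.3551 -0.2422 -0.029 ] drz -132.7
```

Request:
{"op": "servo_tool", "data": {
  "targets": [
    {"offset": [0.04, -0.03, -0.029], "dr": [0, 0, -7]},
    {"offset": [0.355, -0.242, -0.029], "dr": [0, 0, -60]},
    {"offset": [0.355, -0.242, -0.029], "dr": [0, 0, -60]},
    {"offset": [0.355, -0.242, -0.029], "dr": [0, 0, -60]},
    {"offset": [0.355, -0.242, -0.029], "dr": [0, 0, -60]},
    {"offset": [0.355, -0.242, -0.029], "dr": [0, 0, -60]},
    {"offset": [0.355, -0.242, -0.029], "dr": [0, 0, -60]},
    {"offset": [0.355, -0.242, -0.029], "dr": [0, 0, -60]},
    {"offset": [0.355, -0.242, -0.029], "dr": [0, 0, -132.7]},
    {"offset": [0.355, -0.242, -0.029], "dr": [0, 0, -132.7]},
    {"offset": [0.355, -0.242, -0.029], "dr": [0, 0, -132.7]},
    {"offset": [0.355, -0.242, -0.029], "dr": [0, 0, -132.7]},
    {"offset": [0.355, -0.242, -0.029], "dr": [0, 0, -132.7]},
    {"offset": [0.355, -0.242, -0.029], "dr": [0, 0, -132.7]},
    {"offset": [0.355, -0.242, -0.029], "dr": [0, 0, -132.7]},
    {"offset": [0.355, -0.242, -0.029], "dr": [0, 0, -132.7]},
    {"offset": [0.355, -0.242, -0.029], "dr": [0, 0, -132.7]},
    {"offset": [0.355, -0.242, -0.029], "dr": [0, 0, -132.7]},
    {"offset": [0.355, -0.242, -0.029], "dr": [0, 0, -132.7]},
    {"offset": [0.355, -0.242, -0.029], "dr": [0, 0, -132.7]}
  ]
}}

```text
time_s: 1.82
position: [0.4529, -0.2595, 0.27]
tcp_rot: [[-0.867, 0.498, -0.0], [0.498, 0.867, 0.0], [0.001, 0.0, -1.0]]
force: [1.0, 0.8, -0.9]
opening: 0.998
grasp_force: 0.0
```

```bash
python3 - <<'E'
from h import *; from rig import viewer,bot
c=viewer.capture("wrist"); cv2.imwrite("pics/w1.png",c["color"][:,:,::-1])
s=bot.read_state(); print(np.round(s["joint_positions"],1),np.round(s["position"],4))
for col in HUE:
    for a,ctr,r,k in blobs(c,col,amin=300): print(col,a,np.round(ctr,1),round(r,1),np.round(ray(c,ctr,.164),4))
E
```

```text
[ -42.1   20.3   94.8    0.    65.  -102.1] [ 0.4529 -0.2595  0.27  ]
orange 910.5 [348. 352.] 51.1 [ 0.6007 -0.3095  0.164 ]
orange 562.5 [559.9 347.9] 32.7 [ 0.7045 -0.1185  0.164 ]
orange 1036.0 [476.5 342. ] 55.6 [ 0.6548 -0.19    0.164 ]
orange 1017.5 [243.4 333.5] 23.5 [ 0.5278 -0.3901  0.164 ]
orange 816.5 [519. 260.] 33.0 [ 0.5864 -0.1224  0.164 ]
orange 345.5 [448. 243.] 25.1 [ 0.5376 -0.1727  0.164 ]
orange 704.5 [469. 212.] 27.0 [ 0.5191 -0.1453  0.164 ]
orange 2105.0 [620.6  35.5] 34.8 [0.4453 0.0021 0.164 ]
green 1178.0 [375.7 332.9] 26.9 [ 0.5936 -0.274   0.164 ]
green 349.0 [617.  257.5] 19.5 [ 0.6289 -0.0433  0.164 ]
blue 2684.5 [316. 209.] 30.6 [ 0.4498 -0.2603  0.164 ]
violet 3328.0 [493.5 129.5] 37.9 [ 0.4628 -0.1024  0.164 ]
```

View pics/w1.png

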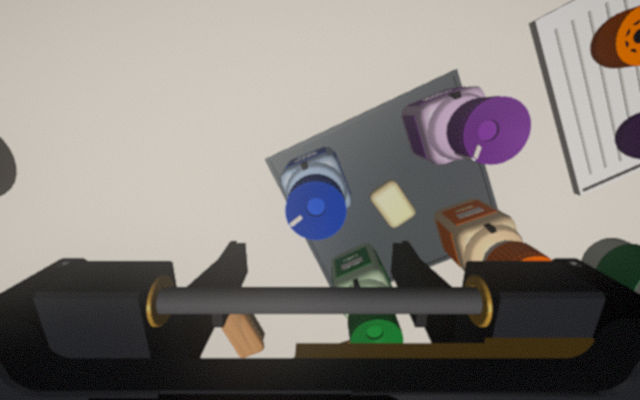

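The wrist view shows the blue cap at (316,209), green at (375,333) and violet at (493,130). They agree with the top view within 3 mm, so I'm descending on blue.

Request:
{"op": "servo_tool", "data": {
  "targets": [
    {"offset": [0.001, -0.001, 0.04]},
    {"offset": [0.001, -0.001, 0.07]},
    {"offset": [0.001, -0.001, 0.09]},
    {"offset": [0.001, -0.001, 0.105]},
    {"offset": [0.001, -0.001, 0.115]},
    {"offset": [0.001, -0.001, 0.12]},
    {"offset": [0.001, -0.001, 0.12]}
  ],
  "gripper": -1
}}

```text
$.targets[0]: bad value
```

Request:
{"op": "servo_tool", "data": {
  "targets": [
    {"offset": [0, 0, 0]},
    {"offset": [0, 0, 0]},
    {"offset": [0, 0, 0]},
    {"offset": [0, 0, 0]},
    {"offset": [0, 0, 0]},
    {"offset": [0, 0, 0]},
    {"offset": [0, 0, 0]},
    {"offset": [0, 0, 0]}
  ],
  "gripper": 1
}}

```text
$.targets[0]: bad value
```

```bash
python3 - <<'E'
from rig import bot
s=bot.read_state();print(s["time_s"],s["position"],s["opening"],s["grasp_force"],s["force"],s["moment"])
E
```

```text
1.8667 [ 0.45292204 -0.25953962  0.27004724] 0.9989753365973413 0.0 [-0.22622313 -0.14907672 -0.32951688] [ 0.05475192 -0.18379423  0.0099375 ]
```

Request:
{"op": "servo_tool", "data": {
  "targets": [
    {"offset": [0.001, -0.001, 0.04], "dr": [0, 0, 0]},
    {"offset": [0.001, -0.001, 0.07], "dr": [0, 0, 0]},
    {"offset": [0.001, -0.001, 0.09], "dr": [0, 0, 0]},
    {"offset": [0.001, -0.001, 0.105], "dr": [0, 0, 0]},
    {"offset": [0.001, -0.001, 0.115], "dr": [0, 0, 0]},
    {"offset": [0.001, -0.001, 0.12], "dr": [0, 0, 0]},
    {"offset": [0.001, -0.001, 0.12], "dr": [0, 0, 0]}
  ],
  "gripper": -1
}}

```text
time_s: 2.45
position: [0.4514, -0.2598, 0.1495]
tcp_rot: [[-0.866, 0.5, -0.001], [0.5, 0.866, 0.001], [0.002, 0.0, -1.0]]
force: [-0.2, -0.2, 0.2]
opening: 1.0
grasp_force: 0.0
```

Request:
{"op": "servo_tool", "data": {
  "targets": [
    {"offset": [0, 0, 0], "dr": [0, 0, 0]},
    {"offset": [0, 0, 0], "dr": [0, 0, 0]},
    {"offset": [0, 0, 0], "dr": [0, 0, 0]},
    {"offset": [0, 0, 0], "dr": [0, 0, 0]},
    {"offset": [0, 0, 0], "dr": [0, 0, 0]},
    {"offset": [0, 0, 0], "dr": [0, 0, 0]},
    {"offset": [0, 0, 0], "dr": [0, 0, 0]},
    {"offset": [0, 0, 0], "dr": [0, 0, 0]}
  ],
  "gripper": 1
}}

```text
time_s: 3.12
position: [0.4511, -0.2618, 0.1508]
tcp_rot: [[-0.867, 0.498, -0.001], [0.498, 0.867, -0.003], [-0.001, -0.004, -1.0]]
force: [-4.6, -4.1, 1.9]
opening: 0.615
grasp_force: 30.0
```

```bash
cat > st.py <<'E'
from rig import bot; import numpy as np
s=bot.read_state()
for k in ["time_s","position","opening","grasp_force","force","moment","joint_positions"]: print(k,np.round(s[k],3))
E
python3 st.py
```

```text
time_s 3.117
position [ 0.451 -0.262  0.151]
opening 0.615
grasp_force 30.0
force [-4.603 -4.122  1.921]
moment [-0.684  0.521  0.021]
joint_positions [ -42.31    29.939  101.866   -0.255   48.113 -102.278]
```

Request:
{"op": "servo_tool", "data": {
  "targets": [
    {"offset": [0, -0.002, 0], "dr": [0, 0, 5]},
    {"offset": [0, -0.002, 0], "dr": [0, 0, 10]},
    {"offset": [0, -0.002, 0], "dr": [0, 0, 15]},
    {"offset": [0, -0.002, 0], "dr": [0, 0, 20]},
    {"offset": [0, -0.002, 0], "dr": [0, 0, 25]},
    {"offset": [0, -0.002, 0], "dr": [0, 0, 30]},
    {"offset": [0, -0.002, 0], "dr": [0, 0, 35]},
    {"offset": [0, -0.002, 0], "dr": [0, 0, 40]},
    {"offset": [0, -0.002, 0], "dr": [0, 0, 45]},
    {"offset": [0, -0.002, 0], "dr": [0, 0, 50]},
    {"offset": [0, -0.002, 0], "dr": [0, 0, 55]},
    {"offset": [0, -0.002, 0], "dr": [0, 0, 60]},
    {"offset": [0, -0.002, 0], "dr": [0, 0, 65]},
    {"offset": [0, -0.002, 0], "dr": [0, 0, 70]},
    {"offset": [0, -0.002, 0], "dr": [0, 0, 75]},
    {"offset": [0, -0.002, 0], "dr": [0, 0, 80]}
  ]
}}

```text
time_s: 4.45
position: [0.4518, -0.2617, 0.1508]
tcp_rot: [[0.346, 0.938, 0.003], [0.938, -0.346, -0.0], [0.001, 0.003, -1.0]]
force: [2.2, 0.8, 1.8]
opening: 0.617
grasp_force: 30.0
```

```bash
python3 st.py
```

```text
time_s 4.45
position [ 0.452 -0.262  0.151]
opening 0.617
grasp_force 29.994
force [2.17  0.828 1.788]
moment [ 0.334 -0.507  0.024]
joint_positions [-42.399  29.945 101.851   0.118  48.078 -22.259]
```

Request:
{"op": "servo_tool", "data": {
  "targets": [
    {"offset": [0, 0, 0], "dr": [0, 0, 4]},
    {"offset": [0, 0, 0], "dr": [0, 0, 8]},
    {"offset": [0, 0, 0], "dr": [0, 0, 12]},
    {"offset": [0, 0, 0], "dr": [0, 0, 16]},
    {"offset": [0, 0, 0], "dr": [0, 0, 20]},
    {"offset": [0, 0, 0], "dr": [0, 0, 24]},
    {"offset": [0, 0, 0], "dr": [0, 0, 28]},
    {"offset": [0, 0, 0], "dr": [0, 0, 31]}
  ]
}}

```text
time_s: 5.12
position: [0.4517, -0.2623, 0.1507]
tcp_rot: [[0.778, 0.628, 0.002], [0.628, -0.778, -0.002], [0.001, 0.003, -1.0]]
force: [1.9, 0.4, 0.4]
opening: 0.612
grasp_force: 30.0
```

```bash
python3 st.py
```

```text
time_s 5.117
position [ 0.452 -0.262  0.151]
opening 0.612
grasp_force 29.998
force [1.857 0.436 0.387]
moment [-0.014 -0.344  0.252]
joint_positions [-4.24220e+01  2.99610e+01  1.01839e+02  2.70000e-02  4.80470e+01
  8.64800e+00]
```

Request:
{"op": "servo_tool", "data": {
  "targets": [
    {"offset": [0, 0, 0], "dr": [0, 0, 0]},
    {"offset": [0, 0, 0], "dr": [0, 0, 0]},
    {"offset": [0, 0, 0], "dr": [0, 0, 0]},
    {"offset": [0, 0, 0], "dr": [0, 0, 0]},
    {"offset": [0, 0, -0.04], "dr": [0, 0, 0]},
    {"offset": [0, 0, -0.08], "dr": [0, 0, 0]},
    {"offset": [0.108, 0.107, -0.12], "dr": [0, 0, -100]},
    {"offset": [0.108, 0.107, -0.12], "dr": [0, 0, -100]},
    {"offset": [0.108, 0.107, -0.12], "dr": [0, 0, -100]},
    {"offset": [0.108, 0.107, -0.12], "dr": [0, 0, -100]},
    {"offset": [0.108, 0.107, -0.12], "dr": [0, 0, -100]},
    {"offset": [0.108, 0.107, -0.12], "dr": [0, 0, -100]},
    {"offset": [0.108, 0.107, -0.12], "dr": [0, 0, -100]},
    {"offset": [0.108, 0.107, -0.12], "dr": [0, 0, -100]},
    {"offset": [0.108, 0.107, -0.12], "dr": [0, 0, -100]},
    {"offset": [0.108, 0.107, -0.12], "dr": [0, 0, -100]},
    {"offset": [0.108, 0.107, -0.12], "dr": [0, 0, -100]},
    {"offset": [0.108, 0.107, -0.12], "dr": [0, 0, -100]},
    {"offset": [0.108, 0.107, -0.12], "dr": [0, 0, -100]},
    {"offset": [0.108, 0.107, -0.12], "dr": [0, 0, -100]}
  ],
  "gripper": -1
}}

```text
time_s: 6.78
position: [0.6016, -0.2767, 0.2698]
tcp_rot: [[-0.76, 0.651, -0.001], [0.651, 0.76, 0.001], [0.001, -0.0, -1.0]]
force: [0.4, 0.2, -0.3]
opening: 0.996
grasp_force: 0.0
```

```bash
python3 - <<'E'
from h import *; from rig import viewer,bot
go(.603,-.278,.15,139)
c=viewer.capture("wrist")
for col in HUE:
    for a,ctr,r,k in blobs(c,col,amin=300)if col!='orange' else []: print(col,a,np.round(ctr,1),round(r,1),np.round(ray(c,ctr,.164),4))
c=viewer.capture("top")
a=cv2.resize(c["color"][180:290,300:420,::-1],(600,550),interpolation=cv2.INTER_CUBIC)
cv2.imwrite("pics/caps2.png",cv2.convertScaleAbs(a,alpha=1.6))
E
```

```text
t 6.8 az 139.4 offset [-2.000e-03 -1.000e-04  1.198e-01] drz 0.4
green 2438.0 [319.  211.5] 29.4 [ 0.6017 -0.2763  0.164 ]
blue 4283.0 [210.   53.5] 42.7 [ 0.4535 -0.257   0.164 ]
```

View pics/caps2.png

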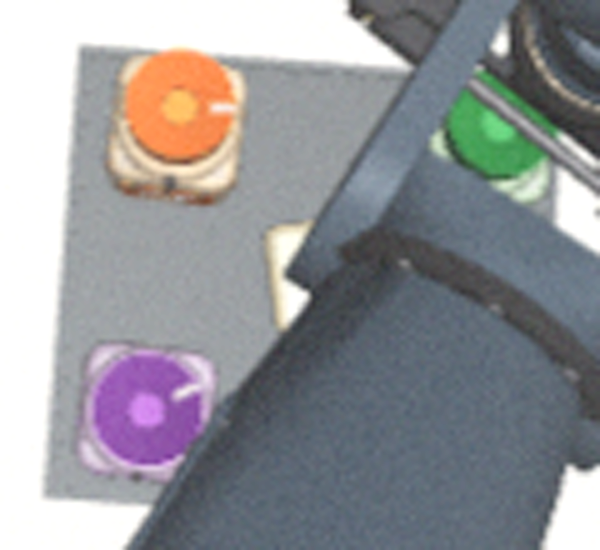

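The arm hides the blue cap here, so I'll check it later. Green is confirmed, so I'm descending on it.

Request:
{"op": "servo_tool", "data": {
  "targets": [
    {"offset": [-0.001, -0.0005, 0.04], "dr": [0, 0, 0]},
    {"offset": [-0.001, -0.0005, 0.07], "dr": [0, 0, 0]},
    {"offset": [-0.001, -0.0005, 0.09], "dr": [0, 0, 0]},
    {"offset": [-0.001, -0.0005, 0.105], "dr": [0, 0, 0]},
    {"offset": [-0.001, -0.0005, 0.115], "dr": [0, 0, 0]},
    {"offset": [-0.001, -0.0005, 0.12], "dr": [0, 0, 0]},
    {"offset": [-0.001, -0.0005, 0.12], "dr": [0, 0, 0]}
  ],
  "gripper": -1
}}

```text
time_s: 7.47
position: [0.602, -0.2776, 0.1492]
tcp_rot: [[-0.754, 0.656, -0.002], [0.656, 0.754, 0.001], [0.002, -0.0, -1.0]]
force: [0.2, 0.3, 0.8]
opening: 1.0
grasp_force: 0.0
```

Request:
{"op": "servo_tool", "data": {
  "targets": [
    {"offset": [0, 0, 0], "dr": [0, 0, 0]},
    {"offset": [0, 0, 0], "dr": [0, 0, 0]},
    {"offset": [0, 0, 0], "dr": [0, 0, 0]},
    {"offset": [0, 0, 0], "dr": [0, 0, 0]},
    {"offset": [0, 0, 0], "dr": [0, 0, 0]},
    {"offset": [0, 0, 0], "dr": [0, 0, 0]},
    {"offset": [0, 0, 0], "dr": [0, 0, 0]}
  ],
  "gripper": 1
}}

```text
time_s: 8.05
position: [0.6029, -0.2776, 0.1507]
tcp_rot: [[-0.755, 0.656, 0.001], [0.656, 0.755, 0.0], [-0.001, 0.001, -1.0]]
force: [0.3, 1.3, 2.1]
opening: 0.611
grasp_force: 30.0
```

```bash
python3 st.py
```

```text
time_s 8.05
position [ 0.603 -0.278  0.151]
opening 0.611
grasp_force 30.0
force [0.334 1.303 2.137]
moment [ 0.233 -0.151 -0.041]
joint_positions [-3.4377e+01  3.9057e+01  8.0665e+01  5.6000e-02  6.0229e+01 -8.3437e+01]
```

Well centred. I'll turn green 110°, then check.

Request:
{"op": "servo_tool", "data": {
  "targets": [
    {"offset": [0, 0, 0], "dr": [0, 0, 6]},
    {"offset": [0, 0, 0], "dr": [0, 0, 12]},
    {"offset": [0, 0, 0], "dr": [0, 0, 18]},
    {"offset": [0, 0, 0], "dr": [0, 0, 24]},
    {"offset": [0, 0, 0], "dr": [0, 0, 30]},
    {"offset": [0, 0, 0], "dr": [0, 0, 36]},
    {"offset": [0, 0, 0], "dr": [0, 0, 42]},
    {"offset": [0, 0, 0], "dr": [0, 0, 48]},
    {"offset": [0, 0, 0], "dr": [0, 0, 54]},
    {"offset": [0, 0, 0], "dr": [0, 0, 60]},
    {"offset": [0, 0, 0], "dr": [0, 0, 66]},
    {"offset": [0, 0, 0], "dr": [0, 0, 72]},
    {"offset": [0, 0, 0], "dr": [0, 0, 78]},
    {"offset": [0, 0, 0], "dr": [0, 0, 84]},
    {"offset": [0, 0, 0], "dr": [0, 0, 90]},
    {"offset": [0, 0, 0], "dr": [0, 0, 96]},
    {"offset": [0, 0, 0], "dr": [0, 0, 102]},
    {"offset": [0, 0, 0], "dr": [0, 0, 107]},
    {"offset": [0, 0, 0], "dr": [0, 0, 110]},
    {"offset": [0, 0, 0], "dr": [0, 0, 110]}
  ]
}}

```text
time_s: 9.72
position: [0.6045, -0.2778, 0.1508]
tcp_rot: [[0.875, 0.484, 0.005], [0.484, -0.875, -0.001], [0.004, 0.003, -1.0]]
force: [4.7, 1.7, -0.2]
opening: 0.612
grasp_force: 30.0
```

```bash
python3 st.py
```

```text
time_s 9.717
position [ 0.605 -0.278  0.151]
opening 0.612
grasp_force 30.001
force [ 4.695  1.704 -0.245]
moment [ 0.243 -0.879 -0.009]
joint_positions [-34.342  39.092  80.579   0.145  60.08   26.613]
```

Request:
{"op": "servo_tool", "data": {
  "targets": [
    {"offset": [0.001, 0.0005, 0], "dr": [0, 0, 4]},
    {"offset": [0.001, 0.0005, 0], "dr": [0, 0, 8]},
    {"offset": [0.001, 0.0005, 0], "dr": [0, 0, 12]},
    {"offset": [0.001, 0.0005, 0], "dr": [0, 0, 16]},
    {"offset": [0.001, 0.0005, 0], "dr": [0, 0, 20]},
    {"offset": [0.001, 0.0005, 0], "dr": [0, 0, 24]},
    {"offset": [0.001, 0.0005, 0], "dr": [0, 0, 28]}
  ]
}}

```text
time_s: 10.3
position: [0.6048, -0.2783, 0.1508]
tcp_rot: [[1.0, 0.017, 0.003], [0.017, -1.0, -0.002], [0.003, 0.002, -1.0]]
force: [2.9, -0.8, -0.2]
opening: 0.611
grasp_force: 30.0
```

```bash
python3 st.py
```

```text
time_s 10.3
position [ 0.605 -0.278  0.151]
opening 0.611
grasp_force 29.996
force [ 2.938 -0.844 -0.171]
moment [ 0.064 -0.571  0.221]
joint_positions [-3.4317e+01  3.9147e+01  8.0447e+01  1.9000e-02  6.0219e+01  5.4677e+01]
```

Request:
{"op": "servo_tool", "data": {
  "targets": [
    {"offset": [0, 0, 0], "dr": [0, 0, 0]},
    {"offset": [0, 0, 0], "dr": [0, 0, 0]},
    {"offset": [0, 0, 0], "dr": [0, 0, 0]},
    {"offset": [0, 0, 0], "dr": [0, 0, 0]},
    {"offset": [0, 0, -0.04], "dr": [0, 0, 0]},
    {"offset": [0, 0, -0.08], "dr": [0, 0, 0]},
    {"offset": [0.011, -0.158, -0.12], "dr": [0, 0, -100]},
    {"offset": [0.011, -0.158, -0.12], "dr": [0, 0, -100]},
    {"offset": [0.011, -0.158, -0.12], "dr": [0, 0, -100]},
    {"offset": [0.011, -0.158, -0.12], "dr": [0, 0, -100]},
    {"offset": [0.011, -0.158, -0.12], "dr": [0, 0, -100]},
    {"offset": [0.011, -0.158, -0.12], "dr": [0, 0, -100]},
    {"offset": [0.011, -0.158, -0.12], "dr": [0, 0, -100]},
    {"offset": [0.011, -0.158, -0.12], "dr": [0, 0, -100]},
    {"offset": [0.011, -0.158, -0.12], "dr": [0, 0, -100]},
    {"offset": [0.011, -0.158, -0.12], "dr": [0, 0, -100]},
    {"offset": [0.011, -0.158, -0.12], "dr": [0, 0, -100]},
    {"offset": [0.011, -0.158, -0.12], "dr": [0, 0, -100]},
    {"offset": [0.011, -0.158, -0.12], "dr": [0, 0, -100]},
    {"offset": [0.011, -0.158, -0.12], "dr": [0, 0, -100]}
  ],
  "gripper": -1
}}

```text
time_s: 11.97
position: [0.6111, -0.1197, 0.27]
tcp_rot: [[-0.199, 0.98, -0.001], [0.98, 0.199, 0.0], [0.0, -0.001, -1.0]]
force: [-0.7, 0.1, 0.4]
opening: 0.998
grasp_force: 0.0
```

```bash
python3 - <<'E'
from h import *; from rig import viewer,bot
go(.613,-.120,.15)
c=viewer.capture("wrist")
for a,ctr,r,k in blobs(c,'orange',amin=900,smin=150): print(a,np.round(ctr,1),round(r,1),np.round(ray(c,ctr,.164),4))
c=viewer.capture("top")
a=cv2.resize(c["color"][180:290,300:420,::-1],(600,550),interpolation=cv2.INTER_CUBIC)
cv2.imwrite("pics/caps3.png",cv2.convertScaleAbs(a,alpha=1.6))
E
```

```text
t 12.0 az 101.5 offset [-0.0007  0.0019  0.12  ] drz None
2434.5 [473.5 342. ] 119.5 [ 0.7932 -0.2259  0.164 ]
2708.5 [322.4 208. ] 31.9 [ 0.6133 -0.1158  0.164 ]
```

View pics/caps3.png

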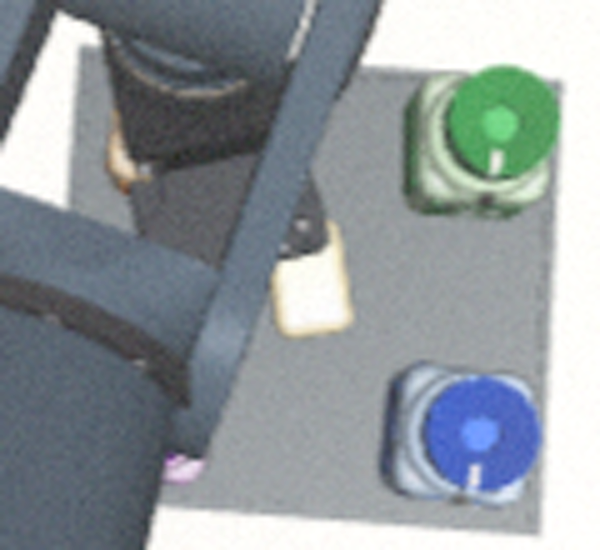

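Green's line is at (495,163), just past its mark at (487,200). Blue's line is at (475,475), just past its mark at (462,498). Both look slightly past tight, and I'll check them closer with the wrist camera. Next is orange.

Request:
{"op": "servo_tool", "data": {
  "targets": [
    {"offset": [0, 0.003, 0.04], "dr": [0, 0, 0]},
    {"offset": [0, 0.003, 0.07], "dr": [0, 0, 0]},
    {"offset": [0, 0.003, 0.09], "dr": [0, 0, 0]},
    {"offset": [0, 0.003, 0.105], "dr": [0, 0, 0]},
    {"offset": [0, 0.003, 0.115], "dr": [0, 0, 0]},
    {"offset": [0, 0.003, 0.12], "dr": [0, 0, 0]},
    {"offset": [0, 0.003, 0.12], "dr": [0, 0, 0]}
  ],
  "gripper": -1
}}

```text
time_s: 12.65
position: [0.6141, -0.119, 0.1493]
tcp_rot: [[-0.191, 0.982, -0.002], [0.982, 0.191, 0.001], [0.001, -0.002, -1.0]]
force: [0.3, -0.3, -0.2]
opening: 1.002
grasp_force: 0.0
```

Request:
{"op": "servo_tool", "data": {
  "targets": [
    {"offset": [0, 0, 0], "dr": [0, 0, 0]},
    {"offset": [0, 0, 0], "dr": [0, 0, 0]},
    {"offset": [0, 0, 0], "dr": [0, 0, 0]},
    {"offset": [0, 0, 0], "dr": [0, 0, 0]},
    {"offset": [0, 0, 0], "dr": [0, 0, 0]},
    {"offset": [0, 0, 0], "dr": [0, 0, 0]},
    {"offset": [0, 0, 0], "dr": [0, 0, 0]}
  ],
  "gripper": 1
}}

```text
time_s: 13.23
position: [0.6145, -0.1192, 0.1507]
tcp_rot: [[-0.192, 0.981, -0.0], [0.981, 0.192, -0.0], [-0.0, -0.0, -1.0]]
force: [-0.9, -1.0, 2.3]
opening: 0.611
grasp_force: 30.0
```

Request:
{"op": "servo_tool", "data": {
  "targets": [
    {"offset": [0, 0, 0], "dr": [0, 0, 6]},
    {"offset": [0, 0, 0], "dr": [0, 0, 12]},
    {"offset": [0, 0, 0], "dr": [0, 0, 18]},
    {"offset": [0, 0, 0], "dr": [0, 0, 24]},
    {"offset": [0, 0, 0], "dr": [0, 0, 30]},
    {"offset": [0, 0, 0], "dr": [0, 0, 36]},
    {"offset": [0, 0, 0], "dr": [0, 0, 42]},
    {"offset": [0, 0, 0], "dr": [0, 0, 48]},
    {"offset": [0, 0, 0], "dr": [0, 0, 54]},
    {"offset": [0, 0, 0], "dr": [0, 0, 60]},
    {"offset": [0, 0, 0], "dr": [0, 0, 66]},
    {"offset": [0, 0, 0], "dr": [0, 0, 72]},
    {"offset": [0, 0, 0], "dr": [0, 0, 78]},
    {"offset": [0, 0, 0], "dr": [0, 0, 84]},
    {"offset": [0, 0, 0], "dr": [0, 0, 90]},
    {"offset": [0, 0, 0], "dr": [0, 0, 94]},
    {"offset": [0, 0, 0], "dr": [0, 0, 97]},
    {"offset": [0, 0, 0], "dr": [0, 0, 100]}
  ]
}}

```text
time_s: 14.73
position: [0.6151, -0.1198, 0.1507]
tcp_rot: [[1.0, 0.017, 0.001], [0.017, -1.0, -0.002], [0.001, 0.002, -1.0]]
force: [-0.1, -1.4, 1.9]
opening: 0.617
grasp_force: 30.0
```

```bash
python3 st.py
```

```text
time_s 14.733
position [ 0.615 -0.12   0.151]
opening 0.617
grasp_force 29.998
force [-0.131 -1.444  1.91 ]
moment [-0.252  0.02   0.211]
joint_positions [-2.1194e+01  3.6537e+01  8.6488e+01 -6.8000e-02  5.6873e+01  6.7883e+01]
```

Request:
{"op": "servo_tool", "data": {
  "targets": [
    {"offset": [0, 0, 0], "dr": [0, 0, 4]},
    {"offset": [0, 0, 0], "dr": [0, 0, 8]},
    {"offset": [0, 0, 0], "dr": [0, 0, 12]},
    {"offset": [0, 0, 0], "dr": [0, 0, 14]}
  ]
}}

```text
time_s: 15.07
position: [0.6151, -0.1199, 0.1507]
tcp_rot: [[0.974, -0.226, 0.001], [-0.226, -0.974, -0.002], [0.002, 0.002, -1.0]]
force: [0.5, -1.0, 1.1]
opening: 0.613
grasp_force: 30.0
```

```bash
python3 st.py; python3 -c "
from h import *; go(.465,-.102,.27,110)"
```

```text
time_s 15.067
position [ 0.615 -0.12   0.151]
opening 0.613
grasp_force 29.999
force [ 0.517 -0.979  1.086]
moment [-0.187  0.021  0.193]
joint_positions [-21.198  36.538  86.486  -0.087  56.872  81.9  ]
t 15.1 az -13.1 offset [-0.1501  0.0166 -0.1195] drz -123.1
```

Request:
{"op": "servo_tool", "data": {
  "targets": [
    {"offset": [0, 0, 0], "dr": [0, 0, 0]},
    {"offset": [0, 0, 0], "dr": [0, 0, 0]},
    {"offset": [0, 0, 0], "dr": [0, 0, 0]},
    {"offset": [0, 0, 0], "dr": [0, 0, 0]},
    {"offset": [0, 0, -0.04], "dr": [0, 0, 0]},
    {"offset": [0, 0, -0.08], "dr": [0, 0, 0]},
    {"offset": [-0.15, 0.0165, -0.12], "dr": [0, 0, -100]},
    {"offset": [-0.15, 0.0165, -0.12], "dr": [0, 0, -100]},
    {"offset": [-0.15, 0.0165, -0.12], "dr": [0, 0, -100]},
    {"offset": [-0.15, 0.0165, -0.12], "dr": [0, 0, -100]},
    {"offset": [-0.15, 0.0165, -0.12], "dr": [0, 0, -100]},
    {"offset": [-0.15, 0.0165, -0.12], "dr": [0, 0, -100]},
    {"offset": [-0.15, 0.0165, -0.12], "dr": [0, 0, -100]},
    {"offset": [-0.15, 0.0165, -0.12], "dr": [0, 0, -100]},
    {"offset": [-0.15, 0.0165, -0.12], "dr": [0, 0, -100]},
    {"offset": [-0.15, 0.0165, -0.12], "dr": [0, 0, -100]},
    {"offset": [-0.15, 0.0165, -0.12], "dr": [0, 0, -100]},
    {"offset": [-0.15, 0.0165, -0.12], "dr": [0, 0, -100]},
    {"offset": [-0.15, 0.0165, -0.12], "dr": [0, 0, -100]},
    {"offset": [-0.15, 0.0165, -0.12], "dr": [0, 0, -100]}
  ],
  "gripper": -1
}}

```text
time_s: 16.73
position: [0.4646, -0.1014, 0.2702]
tcp_rot: [[0.045, 0.999, -0.0], [0.999, -0.045, 0.0], [0.0, -0.0, -1.0]]
force: [-0.1, 0.1, 0.3]
opening: 1.004
grasp_force: 0.0
```

```bash
python3 - <<'E'
from h import *; from rig import viewer,bot
c=viewer.capture("wrist")
cv2.imwrite("pics/w4.png",cv2.convertScaleAbs(c["color"][:,:,::-1],alpha=1.3))
for a,ctr,r,k in blobs(c,'violet',amin=900): print(a,np.round(ctr,1),round(r,1),np.round(ray(c,ctr,.164),4))
go(.465,-.102,.15)
E
```

```text
2533.0 [320.  208.1] 30.1 [ 0.4656 -0.0982  0.164 ]
t 16.8 az 87.6 offset [-0.0006  0.0005  0.1202] drz None
```

View pics/w4.png

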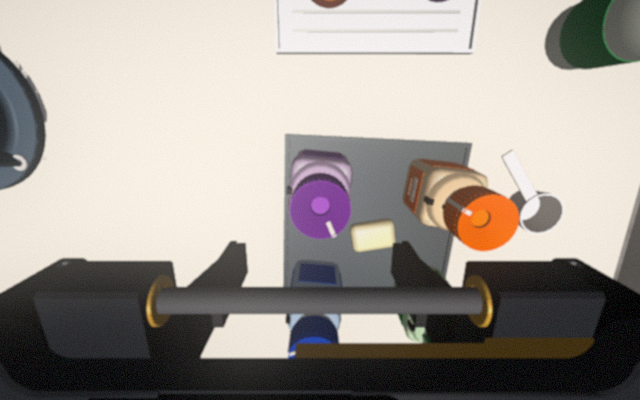

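This view shows the violet cap centred at (320,208). On orange, the line at (461,210) is about 16-20° past its mark, as intended. Now violet.

Request:
{"op": "servo_tool", "data": {
  "targets": [
    {"offset": [0, 0.001, 0.04], "dr": [0, 0, 0]},
    {"offset": [0, 0.001, 0.07], "dr": [0, 0, 0]},
    {"offset": [0, 0.001, 0.09], "dr": [0, 0, 0]},
    {"offset": [0, 0.001, 0.105], "dr": [0, 0, 0]},
    {"offset": [0, 0.001, 0.115], "dr": [0, 0, 0]},
    {"offset": [0, 0.001, 0.12], "dr": [0, 0, 0]},
    {"offset": [0, 0.001, 0.12], "dr": [0, 0, 0]}
  ],
  "gripper": -1
}}

```text
time_s: 17.37
position: [0.4651, -0.1013, 0.1493]
tcp_rot: [[0.053, 0.999, -0.002], [0.999, -0.053, 0.001], [0.001, -0.002, -1.0]]
force: [-0.3, 0.1, -0.1]
opening: 0.999
grasp_force: 0.0
```

Request:
{"op": "servo_tool", "data": {
  "targets": [
    {"offset": [0, 0, 0], "dr": [0, 0, 0]},
    {"offset": [0, 0, 0], "dr": [0, 0, 0]},
    {"offset": [0, 0, 0], "dr": [0, 0, 0]},
    {"offset": [0, 0, 0], "dr": [0, 0, 0]},
    {"offset": [0, 0, 0], "dr": [0, 0, 0]},
    {"offset": [0, 0, 0], "dr": [0, 0, 0]},
    {"offset": [0, 0, 0], "dr": [0, 0, 0]}
  ],
  "gripper": 1
}}

```text
time_s: 17.95
position: [0.4656, -0.1016, 0.1506]
tcp_rot: [[0.051, 0.999, -0.0], [0.999, -0.051, -0.0], [-0.0, -0.0, -1.0]]
force: [0.1, -0.2, 2.7]
opening: 0.613
grasp_force: 30.0
```

Request:
{"op": "servo_tool", "data": {
  "targets": [
    {"offset": [0, 0, 0], "dr": [0, 0, 6]},
    {"offset": [0, 0, 0], "dr": [0, 0, 12]},
    {"offset": [0, 0, 0], "dr": [0, 0, 18]},
    {"offset": [0, 0, 0], "dr": [0, 0, 24]},
    {"offset": [0, 0, 0], "dr": [0, 0, 30]},
    {"offset": [0, 0, 0], "dr": [0, 0, 36]},
    {"offset": [0, 0, 0], "dr": [0, 0, 42]},
    {"offset": [0, 0, 0], "dr": [0, 0, 48]},
    {"offset": [0, 0, 0], "dr": [0, 0, 54]},
    {"offset": [0, 0, 0], "dr": [0, 0, 60]},
    {"offset": [0, 0, 0], "dr": [0, 0, 66]},
    {"offset": [0, 0, 0], "dr": [0, 0, 72]},
    {"offset": [0, 0, 0], "dr": [0, 0, 78]},
    {"offset": [0, 0, 0], "dr": [0, 0, 84]},
    {"offset": [0, 0, 0], "dr": [0, 0, 90]},
    {"offset": [0, 0, 0], "dr": [0, 0, 96]},
    {"offset": [0, 0, 0], "dr": [0, 0, 102]},
    {"offset": [0, 0, 0], "dr": [0, 0, 108]},
    {"offset": [0, 0, 0], "dr": [0, 0, 114]},
    {"offset": [0, 0, 0], "dr": [0, 0, 117]}
  ]
}}

```text
time_s: 19.62
position: [0.4649, -0.1005, 0.1506]
tcp_rot: [[0.864, -0.503, -0.002], [-0.503, -0.864, 0.002], [-0.002, -0.001, -1.0]]
force: [-0.5, 3.2, 4.9]
opening: 0.613
grasp_force: 30.0
```

```bash
python3 st.py
```

```text
time_s 19.617
position [ 0.465 -0.101  0.151]
opening 0.613
grasp_force 30.0
force [-0.47   3.237  4.879]
moment [0.579 0.256 0.048]
joint_positions [-2.57330e+01  2.73130e+01  1.08172e+02  8.40000e-02  4.46410e+01
  9.44210e+01]
```

Request:
{"op": "servo_tool", "data": {
  "targets": [
    {"offset": [0, 0, 0], "dr": [0, 0, 4]},
    {"offset": [0, 0, 0], "dr": [0, 0, 8]},
    {"offset": [0, 0, 0], "dr": [0, 0, 10]}
  ]
}}

```text
time_s: 19.87
position: [0.4649, -0.1004, 0.1506]
tcp_rot: [[0.765, -0.644, -0.002], [-0.644, -0.765, 0.002], [-0.002, -0.001, -1.0]]
force: [-0.8, 3.7, 4.7]
opening: 0.615
grasp_force: 30.0
```

```bash
python3 st.py|grep mom
```

```text
moment [0.755 0.196 0.251]
```

Request:
{"op": "servo_tool", "data": {
  "targets": [
    {"offset": [0, 0, 0], "dr": [0, 0, 4]},
    {"offset": [0, 0, 0], "dr": [0, 0, 8]},
    {"offset": [0, 0, 0], "dr": [0, 0, 12]},
    {"offset": [0, 0, 0], "dr": [0, 0, 14]}
  ]
}}

```text
time_s: 20.2
position: [0.4651, -0.1003, 0.1506]
tcp_rot: [[0.586, -0.81, -0.001], [-0.81, -0.586, 0.002], [-0.002, -0.0, -1.0]]
force: [0.2, 4.0, 6.0]
opening: 0.612
grasp_force: 30.0
```

```bash
python3 st.py|grep -A1 mom;python3 -c "
from h import *; go(.38,-.17,.33,180)"
```

```text
moment [0.833 0.178 0.206]
joint_positions [-2.57100e+01  2.73160e+01  1.08166e+02  1.13000e-01  4.46330e+01
t 20.2 az -54.1 offset [ 0.0061  0.1097 -0.1795] drz 125.9
```

Request:
{"op": "servo_tool", "data": {
  "targets": [
    {"offset": [0, 0, 0], "dr": [0, 0, 0]},
    {"offset": [0, 0, 0], "dr": [0, 0, 0]},
    {"offset": [0, 0, 0], "dr": [0, 0, 0]},
    {"offset": [0, 0, 0], "dr": [0, 0, 0]},
    {"offset": [0, 0, -0.04], "dr": [0, 0, 0]},
    {"offset": [0, 0, -0.08], "dr": [0, 0, 0]},
    {"offset": [0.123, 0.106, -0.12], "dr": [0, 0, -100]},
    {"offset": [0.123, 0.106, -0.12], "dr": [0, 0, -100]},
    {"offset": [0.123, 0.106, -0.12], "dr": [0, 0, -100]},
    {"offset": [0.123, 0.106, -0.12], "dr": [0, 0, -100]},
    {"offset": [0.123, 0.106, -0.12], "dr": [0, 0, -100]},
    {"offset": [0.123, 0.106, -0.12], "dr": [0, 0, -100]},
    {"offset": [0.123, 0.106, -0.12], "dr": [0, 0, -100]},
    {"offset": [0.123, 0.106, -0.12], "dr": [0, 0, -100]},
    {"offset": [0.123, 0.106, -0.12], "dr": [0, 0, -100]},
    {"offset": [0.123, 0.106, -0.12], "dr": [0, 0, -100]},
    {"offset": [0.123, 0.106, -0.12], "dr": [0, 0, -100]},
    {"offset": [0.123, 0.106, -0.12], "dr": [0, 0, -100]},
    {"offset": [0.123, 0.106, -0.12], "dr": [0, 0, -100]},
    {"offset": [0.123, 0.106, -0.12], "dr": [0, 0, -100]}
  ],
  "gripper": -1
}}

```text
time_s: 21.87
position: [0.4522, -0.2636, 0.27]
tcp_rot: [[0.713, 0.701, -0.0], [0.701, -0.713, 0.0], [-0.0, -0.0, -1.0]]
force: [-0.6, 0.1, 0.6]
opening: 1.001
grasp_force: 0.0
```

Request:
{"op": "servo_tool", "data": {
  "targets": [
    {"offset": [0, 0, 0], "dr": [0, 0, -90]},
    {"offset": [0, 0, 0], "dr": [0, 0, -90]},
    {"offset": [0, 0, 0], "dr": [0, 0, -90]},
    {"offset": [0, 0, 0], "dr": [0, 0, -90]},
    {"offset": [0, 0, 0], "dr": [0, 0, -90]},
    {"offset": [0, 0, 0], "dr": [0, 0, -90]},
    {"offset": [0, 0, 0], "dr": [0, 0, -90]},
    {"offset": [0, 0, 0], "dr": [0, 0, -90]},
    {"offset": [0, 0, 0], "dr": [0, 0, -90]},
    {"offset": [0, 0, 0], "dr": [0, 0, -90]},
    {"offset": [0, 0, 0], "dr": [0, 0, -90]},
    {"offset": [0, 0, 0], "dr": [0, 0, -90]},
    {"offset": [0, 0, 0], "dr": [0, 0, -90]},
    {"offset": [0, 0, 0], "dr": [0, 0, -90]}
  ]
}}

```text
time_s: 23.03
position: [0.4522, -0.2636, 0.27]
tcp_rot: [[-0.697, 0.717, -0.0], [0.717, 0.697, -0.0], [0.0, -0.0, -1.0]]
force: [1.0, 0.2, -0.9]
opening: 0.998
grasp_force: 0.0
```

```bash
python3 - <<'E'
from h import *; from rig import viewer,bot
c=viewer.capture("wrist")
import pickle; pickle.dump(c,open("w5.pkl","wb"))
cv2.imwrite("pics/w5.png",cv2.convertScaleAbs(cv2.resize(c["color"][50:390,220:580,::-1],(635,600),interpolation=cv2.INTER_CUBIC),alpha=1.4))
go(.4517,-.2622,.15)
print(np.round(ray(c,(319,206),.164),3),np.round(-np.array(c["R"]).T@c["t"],3))
E
```

```text
t 23.1 az 134.1 offset [0.0013 0.0005 0.12  ] drz None
[ 0.449 -0.26   0.164] [ 0.394 -0.203  0.413]
```

View pics/w5.png

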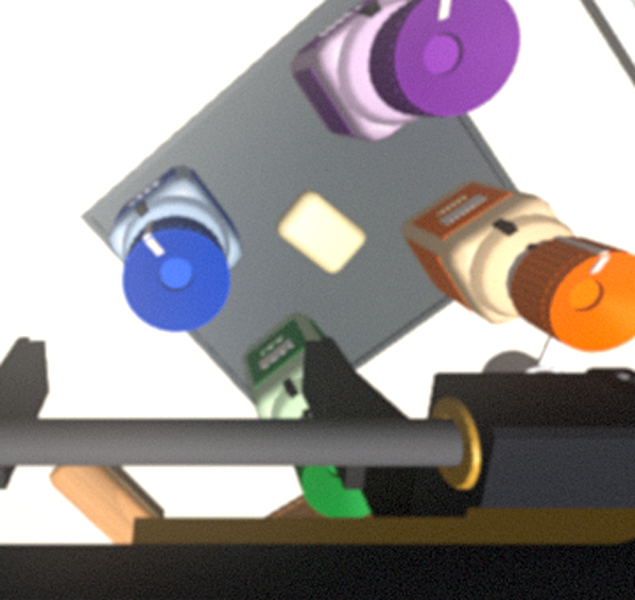

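```bash
python3 - <<'E'
from h import *; import pickle
c=pickle.load(open("w5.pkl","rb"))
P=lambda q:(220+q[0]/1.764,50+q[1]/1.764)
for n,l,m,ce,ax in [("blue",(154,244),(141,208),(176,276),(.4517,-.2622)),("violet",(444,8),(370,5),(446,47),(.4650,-.1008)),("orange",(600,262),(506,226),(586,300),(.6150,-.1197))]:
    C=ray(c,P(ce),.164); L=ray(c,P(l),.164)
    for zm in (.095,.105,.115):
        M=ray(c,P(m),zm)
        f=lambda v,o:np.degrees(np.arctan2(v[1]-o[1],v[0]-o[0]))%360
        for o in (C,np.array(ax)+[-.002,.002]): print(n,zm,np.round(C[:2],3),"line",round(f(L,o)),"mark",round(f(M,o)),"r",round(np.hypot(*(M[:2]-o[:2])),3),round(np.hypot(*(L[:2]-o[:2])),3))
E
```

```text
blue 0.095 [ 0.45 -0.26] line 167 mark 179 r 0.03 0.019
blue 0.095 [ 0.45 -0.26] line 166 mark 178 r 0.03 0.02
blue 0.105 [ 0.45 -0.26] line 167 mark 176 r 0.031 0.019
blue 0.105 [ 0.45 -0.26] line 166 mark 175 r 0.031 0.02
blue 0.115 [ 0.45 -0.26] line 167 mark 173 r 0.032 0.019
blue 0.115 [ 0.45 -0.26] line 166 mark 172 r 0.032 0.02
violet 0.095 [ 0.461 -0.103] line 146 mark 157 r 0.03 0.016
violet 0.095 [ 0.461 -0.103] line 163 mark 166 r 0.031 0.016
violet 0.105 [ 0.461 -0.103] line 146 mark 164 r 0.03 0.016
violet 0.105 [ 0.461 -0.103] line 163 mark 173 r 0.032 0.016
violet 0.115 [ 0.461 -0.103] line 146 mark 171 r 0.031 0.016
violet 0.115 [ 0.461 -0.103] line 163 mark 179 r 0.033 0.016
orange 0.095 [ 0.606 -0.125] line 128 mark 142 r 0.023 0.02
orange 0.095 [ 0.606 -0.125] line 157 mark 166 r 0.026 0.021
orange 0.105 [ 0.606 -0.125] line 128 mark 155 r 0.027 0.02
orange 0.105 [ 0.606 -0.125] line 157 mark 174 r 0.032 0.021
orange 0.115 [ 0.606 -0.125] line 128 mark 165 r 0.031 0.02
orange 0.115 [ 0.606 -0.125] line 157 mark 179 r 0.037 0.021
```

Blue is only about 10° past its mark, so I'll give it another 7° for margin and then green 6°. Violet and orange are clearly past tight.

Request:
{"op": "servo_tool", "data": {
  "targets": [
    {"offset": [0.001, 0.0005, 0.04], "dr": [0, 0, 0]},
    {"offset": [0.001, 0.0005, 0.07], "dr": [0, 0, 0]},
    {"offset": [0.001, 0.0005, 0.09], "dr": [0, 0, 0]},
    {"offset": [0.001, 0.0005, 0.105], "dr": [0, 0, 0]},
    {"offset": [0.001, 0.0005, 0.115], "dr": [0, 0, 0]},
    {"offset": [0.001, 0.0005, 0.12], "dr": [0, 0, 0]},
    {"offset": [0.001, 0.0005, 0.12], "dr": [0, 0, 0]}
  ],
  "gripper": -1
}}

```text
time_s: 23.67
position: [0.4518, -0.2622, 0.1494]
tcp_rot: [[-0.696, 0.718, -0.001], [0.718, 0.696, 0.001], [0.002, -0.0, -1.0]]
force: [-0.1, 0.6, -0.1]
opening: 0.993
grasp_force: 0.0
```

Request:
{"op": "servo_tool", "data": {
  "targets": [
    {"offset": [0, 0, 0], "dr": [0, 0, 0]},
    {"offset": [0, 0, 0], "dr": [0, 0, 0]},
    {"offset": [0, 0, 0], "dr": [0, 0, 0]},
    {"offset": [0, 0, 0], "dr": [0, 0, 0]},
    {"offset": [0, 0, 0], "dr": [0, 0, 0]},
    {"offset": [0, 0, 0], "dr": [0, 0, 0]},
    {"offset": [0, 0, 0], "dr": [0, 0, 0]},
    {"offset": [0, 0, 0], "dr": [0, 0, 3.5]},
    {"offset": [0, 0, 0], "dr": [0, 0, 7]},
    {"offset": [0, 0, 0], "dr": [0, 0, 7]}
  ],
  "gripper": 1
}}

```text
time_s: 24.5
position: [0.452, -0.2627, 0.1506]
tcp_rot: [[-0.603, 0.797, -0.0], [0.797, 0.603, -0.001], [-0.001, -0.001, -1.0]]
force: [-1.8, -0.8, 2.6]
opening: 0.611
grasp_force: 30.0
```

```bash
python3 st.py|grep -A1 mom;python3 -c "
from h import *; go(.604,-.278,.27,135)"
```

```text
moment [-0.153  0.188 -0.067]
joint_positions [-4.24030e+01  3.00350e+01  1.01687e+02 -4.90000e-02  4.82510e+01
t 24.5 az 127.1 offset [-0.104   0.1119 -0.1194] drz -7.9
```

Request:
{"op": "servo_tool", "data": {
  "targets": [
    {"offset": [0, 0, 0], "dr": [0, 0, 2.5]},
    {"offset": [0, 0, 0], "dr": [0, 0, 5]},
    {"offset": [0, 0, 0], "dr": [0, 0, 5]}
  ]
}}

```text
time_s: 24.75
position: [0.4519, -0.2627, 0.1506]
tcp_rot: [[-0.533, 0.846, -0.0], [0.846, 0.533, -0.001], [-0.001, -0.001, -1.0]]
force: [-1.3, -1.4, 4.7]
opening: 0.612
grasp_force: 30.0
```

```bash
python3 st.py|grep -B3 -A1 mom; python3 - <<'E'
from rig import bot
import time
print([round(float(bot.read_state()["moment"][2]),3) for _ in range(3)])
E
```

```text
opening 0.612
grasp_force 30.002
force [-1.293 -1.449  4.725]
moment [-0.194  0.231  0.038]
joint_positions [-4.24080e+01  3.00360e+01  1.01685e+02 -5.10000e-02  4.82520e+01
[0.038, 0.038, 0.038]
```

```bash
python3 - <<'E'
from h import *; from rig import viewer,bot
c=viewer.capture("wrist")
import pickle; pickle.dump(c,open("w6.pkl","wb"))
cv2.imwrite("pics/w6.png",cv2.convertScaleAbs(cv2.resize(c["color"][150:390,200:460,::-1],(650,600),interpolation=cv2.INTER_CUBIC),alpha=1.6))
E
```

```text
(no output)
```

View pics/w6.png

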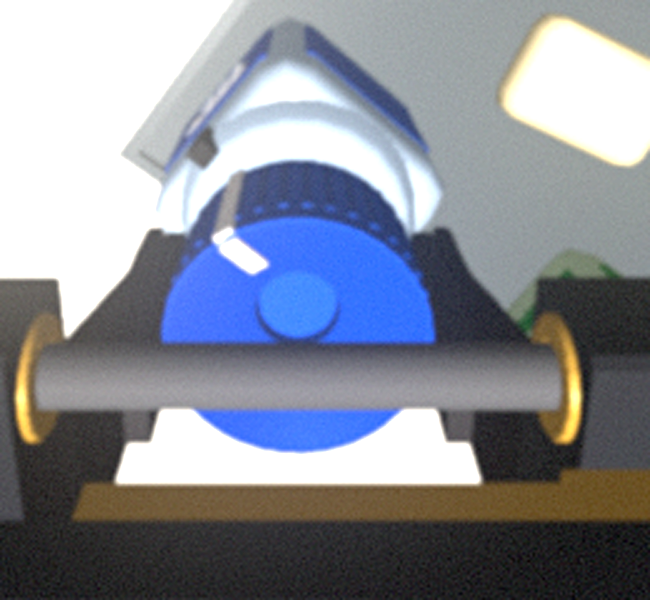

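```bash
python3 - <<'E'
from h import *; import pickle
c=pickle.load(open("w6.pkl","rb"))
P=lambda q:(200+q[0]/2.5,150+q[1]/2.5)
E=np.array([ray(c,P(q),.164)[:2] for q in [(163,330),(436,330),(298,216),(300,450)]])
C=E.mean(0); print(C,np.hypot(*(E-C).T))
f=lambda v:round(np.degrees(np.arctan2(v[1]-C[1],v[0]-C[0]))%360)
for q in [(217,236),(230,240),(265,265)]: L=ray(c,P(q),.164)[:2]; print("line",f(L),np.hypot(*(L-C)))
L=ray(c,P((238,176)),.130)[:2]; print("line low",f(L),np.hypot(*(L-C)))
for z in (.1,.105,.11): M=ray(c,P((205,148)),z)[:2]; print("mark",z,f(M),np.hypot(*(M-C)))
# bottle corners: front vertical edge top (290,25), left shoulder corner (165,215), right (440,185)
for z in (.1,.11):
  for q in [(160,215),(292,22),(442,188)]:
    M=ray(c,P(q),z)[:2]; print(z,f(M),np.hypot(*(M-C)))
E
```

```text
[ 0.4509793 -0.2600231] [0.02695332 0.02703592 0.02551251 0.02763923]
line 158 0.026475864629765394
line 155 0.024413750536119765
line 145 0.01666510283965358
line low 157 0.025196074143541206
mark 0.1 177 0.031092406670642562
mark 0.105 174 0.031549296344021496
mark 0.11 171 0.03209885853883434
0.1 215 0.0389663171356313
0.1 124 0.052021135672036235
0.1 41 0.04008515075693638
0.11 209 0.036986196527818024
0.11 124 0.05356600105942122
0.11 47 0.03886572531228187
```

Blue's line is now about 17° past the mark, but the torque is low. That means the thread had backed off slightly when released and has now been turned back. I'll nudge it until the torque shows it at the stop.

Request:
{"op": "servo_tool", "data": {
  "targets": [
    {"offset": [0, 0, 0], "dr": [0, 0, 2]},
    {"offset": [0, 0, 0], "dr": [0, 0, 4]},
    {"offset": [0, 0, 0], "dr": [0, 0, 4]}
  ]
}}

```text
time_s: 25.05
position: [0.4519, -0.2627, 0.1506]
tcp_rot: [[-0.473, 0.881, -0.0], [0.881, 0.473, -0.001], [-0.001, -0.001, -1.0]]
force: [-3.2, -1.2, 5.1]
opening: 0.616
grasp_force: 30.0
```

```bash
python3 st.py|grep -B3 -A1 mom
```

```text
opening 0.616
grasp_force 30.002
force [-3.161 -1.188  5.098]
moment [-0.264  0.315  0.035]
joint_positions [-4.24050e+01  3.00360e+01  1.01687e+02 -5.30000e-02  4.82520e+01
```

```bash
cat >> h.py <<'E'
def line(c,C,r=(.017,.0255),z=.164):
    """azimuth of white line on the rim of cap at C, by sampling the picture round circles"""
    az=np.arange(0,360,1.); g=cv2.cvtColor(c["color"],cv2.COLOR_RGB2HSV); S=np.zeros(360)
    rs=np.linspace(*r,8)
    for k in rs:
        p=np.array([proj(c,np.array([C[0]+k*np.cos(a),C[1]+k*np.sin(a),z])) for a in np.radians(az)],np.float32)
        s=cv2.remap(g,p[None,:,0],p[None,:,1],cv2.INTER_LINEAR)[0].astype(float)
        S+=np.clip(140-s[:,1],0,140)*(s[:,2]>110)/8
    i=int(S.argmax()); w=np.arange(-12,13); q=S[(i+w)%360]; return round(i+(w*q).sum()/max(q.sum(),1),1),round(S.max())
E
python3 - <<'E'
from h import *; from rig import viewer; import pickle
C=(.4510,-.2602)
print(line(pickle.load(open("w6.pkl","rb")),C),line(pickle.load(open("w5.pkl","rb")),(.450,-.260)))
c=viewer.capture("wrist"); pickle.dump(c,open("w7.pkl","wb")); print(line(c,C))
t=viewer.capture("top")
E
```

```text
(np.float64(153.4), 117) (np.float64(168.2), 126)
(np.float64(149.2), 124)
```

The cap is turning and the line is about 25° (0.43 rad) past the mark. The torque reading simply relaxes while the arm holds still, so blue has clicked and I'm stopping there. Next I'll look closely at green before touching it.

Request:
{"op": "servo_tool", "data": {
  "targets": [
    {"offset": [0, 0, 0], "dr": [0, 0, 0]},
    {"offset": [0, 0, 0], "dr": [0, 0, 0]},
    {"offset": [0, 0, 0], "dr": [0, 0, 0]},
    {"offset": [0, 0, 0], "dr": [0, 0, 0]},
    {"offset": [0, 0, -0.04], "dr": [0, 0, 0]},
    {"offset": [0, 0, -0.08], "dr": [0, 0, 0]},
    {"offset": [-0.085, 0.127, -0.12], "dr": [0, 0, -30]},
    {"offset": [-0.085, 0.127, -0.12], "dr": [0, 0, -30]},
    {"offset": [-0.085, 0.127, -0.12], "dr": [0, 0, -30]},
    {"offset": [-0.085, 0.127, -0.12], "dr": [0, 0, -30]},
    {"offset": [-0.085, 0.127, -0.12], "dr": [0, 0, -30]},
    {"offset": [-0.085, 0.127, -0.12], "dr": [0, 0, -30]},
    {"offset": [-0.085, 0.127, -0.12], "dr": [0, 0, -30]},
    {"offset": [-0.085, 0.127, -0.12], "dr": [0, 0, -30]}
  ],
  "gripper": -1
}}

```text
time_s: 26.32
position: [0.6024, -0.2767, 0.2691]
tcp_rot: [[-0.849, 0.529, -0.003], [0.529, 0.849, 0.002], [0.004, 0.0, -1.0]]
force: [-0.2, -0.0, -0.5]
opening: 1.003
grasp_force: 0.0
```

```bash
python3 - <<'E'
from h import *; from rig import viewer; import pickle
c=viewer.capture("wrist"); pickle.dump(c,open("w8.pkl","wb"))
print("top of cap est",[np.round(ray(c,b[1],.164)[:2],4) for b in blobs(c,'green',amin=1000)])
for n,C in [("green",(.6025,-.2762)),("blue",(.4510,-.2602))]: print(n,line(c,C),np.round(proj(c,np.array([*C,.164]))))
cv2.imwrite("pics/w8.png",cv2.convertScaleAbs(cv2.resize(c["color"][0:280,180:460,::-1],(600,600),interpolation=cv2.INTER_CUBIC),alpha=1.5))
E
```

```text
top of cap est [array([ 0.6015, -0.2764])]
green (np.float64(169.8), 121) [319. 212.]
blue (np.float64(150.9), 96) [229.  36.]
```

View pics/w8.png

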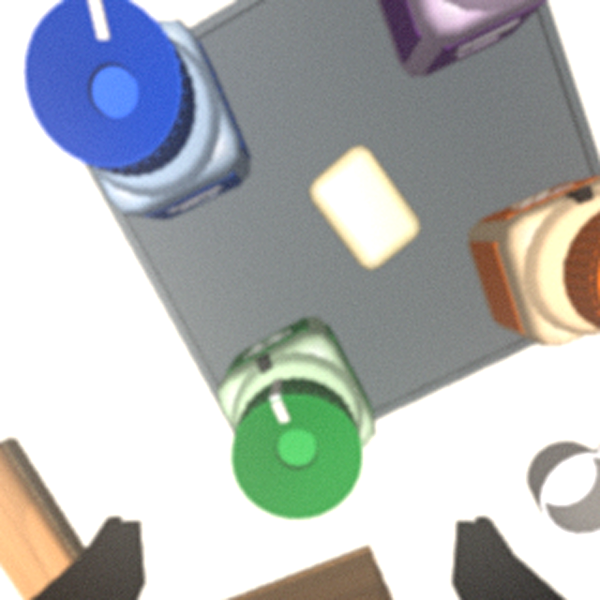

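Green's line is at (281,404) and its mark at (264,362), which are nearly aligned. Computing the angle.

```bash
python3 - <<'E'
from h import *; import pickle
c=pickle.load(open("w8.pkl","rb"))
for C in [(.6015,-.2764),(.6025,-.2762)]:
    for z in (.1,.105,.11):
        M=ray(c,(180+264/2.143,362/2.143),z); print(z,round(np.degrees(np.arctan2(M[1]-C[1],M[0]-C[0]))%360,1),round(np.hypot(M[1]-C[1],M[0]-C[0]),4))
    print(line(c,C))
E
```

```text
0.1 180.2 0.0301
0.105 178.8 0.0307
0.11 177.6 0.0314
(np.float64(168.7), 122)
0.1 180.5 0.0311
0.105 179.2 0.0317
0.11 178.0 0.0324
(np.float64(169.8), 121)
```

Green is only about 10° past, so I'll regrip it and add 9°.

Request:
{"op": "servo_tool", "data": {
  "targets": [
    {"offset": [-0.002, 0, 0.04], "dr": [0, 0, 0]},
    {"offset": [-0.002, 0, 0.07], "dr": [0, 0, 0]},
    {"offset": [-0.002, 0, 0.09], "dr": [0, 0, 0]},
    {"offset": [-0.002, 0, 0.105], "dr": [0, 0, 0]},
    {"offset": [-0.002, 0, 0.115], "dr": [0, 0, 0]},
    {"offset": [-0.002, 0, 0.119], "dr": [0, 0, 0]},
    {"offset": [-0.002, 0, 0.119], "dr": [0, 0, 0]}
  ],
  "gripper": -1
}}

```text
time_s: 26.95
position: [0.605, -0.2783, 0.1505]
tcp_rot: [[-0.849, 0.528, -0.002], [0.528, 0.849, 0.001], [0.002, 0.0, -1.0]]
force: [0.1, -0.3, 0.5]
opening: 1.0
grasp_force: 0.0
```

Request:
{"op": "servo_tool", "data": {
  "targets": [
    {"offset": [0, 0, 0], "dr": [0, 0, 0]},
    {"offset": [0, 0, 0], "dr": [0, 0, 0]},
    {"offset": [0, 0, 0], "dr": [0, 0, 0]},
    {"offset": [0, 0, 0], "dr": [0, 0, 0]},
    {"offset": [0, 0, 0], "dr": [0, 0, 0]},
    {"offset": [0, 0, 0], "dr": [0, 0, 0]},
    {"offset": [0, 0, 0], "dr": [0, 0, 0]},
    {"offset": [0, 0, 0], "dr": [0, 0, 3]},
    {"offset": [0, 0, 0], "dr": [0, 0, 6]},
    {"offset": [0, 0, 0], "dr": [0, 0, 9]}
  ],
  "gripper": 1
}}

```text
time_s: 27.78
position: [0.6054, -0.2795, 0.1517]
tcp_rot: [[-0.756, 0.655, -0.001], [0.655, 0.756, -0.002], [-0.001, -0.002, -1.0]]
force: [-2.5, -2.4, 1.9]
opening: 0.612
grasp_force: 30.0
```

```bash
python3 - <<'E'
from h import *; from rig import viewer,bot
s=bot.read_state(); print(s["moment"][2])
c=viewer.capture("wrist"); print(line(c,(.6020,-.2763)))
# balls from top
t=viewer.capture("top")
for col in HUE:
    for a,ctr,r,k in blobs(t,col):
        if ctr[0]<290 and 180<ctr[1]<290: print(col,a,np.round(ctr,1),np.round(ray(t,ctr,.05),4))
go(.611,.260,.2)
E
```

```text
0.21142432253140545
(np.float64(158.1), 121)
orange 153.0 [243. 255.] [0.488  0.1278 0.05  ]
green 351.5 [194.5 209.7] [0.6109 0.2593 0.05  ]
blue 387.5 [194.1 259.6] [0.4778 0.2575 0.05  ]
violet 320.5 [244.4 210.6] [0.6064 0.125  0.05  ]
t 27.9 az 139.2 offset [ 0.3485  0.4118 -0.0493] drz None
```

The torque is 0.21 N·m while moving and the line is about 21° past the mark, so all four caps are done. Now the balls, starting with green.

Request:
{"op": "servo_tool", "data": {
  "targets": [
    {"offset": [0, 0, 0], "dr": [0, 0, 0]},
    {"offset": [0, 0, 0], "dr": [0, 0, 0]},
    {"offset": [0, 0, 0], "dr": [0, 0, 0]},
    {"offset": [0, 0, 0], "dr": [0, 0, 0]},
    {"offset": [0, 0, -0.04], "dr": [0, 0, 0]},
    {"offset": [0, 0, -0.08], "dr": [0, 0, 0]},
    {"offset": [0.348, 0.41, -0.118], "dr": [0, 0, 49]},
    {"offset": [0.348, 0.41, -0.118], "dr": [0, 0, 49]},
    {"offset": [0.348, 0.41, -0.118], "dr": [0, 0, 49]},
    {"offset": [0.348, 0.41, -0.118], "dr": [0, 0, 49]},
    {"offset": [0.348, 0.41, -0.118], "dr": [0, 0, 49]},
    {"offset": [0.348, 0.41, -0.118], "dr": [0, 0, 49]},
    {"offset": [0.348, 0.41, -0.118], "dr": [0, 0, 49]},
    {"offset": [0.348, 0.41, -0.118], "dr": [0, 0, 49]},
    {"offset": [0.348, 0.41, -0.118], "dr": [0, 0, 49]},
    {"offset": [0.348, 0.41, -0.118], "dr": [0, 0, 49]},
    {"offset": [0.348, 0.41, -0.118], "dr": [0, 0, 49]},
    {"offset": [0.348, 0.41, -0.118], "dr": [0, 0, 49]},
    {"offset": [0.348, 0.41, -0.118], "dr": [0, 0, 49]},
    {"offset": [0.348, 0.41, -0.118], "dr": [0, 0, 49]}
  ],
  "gripper": -1
}}

```text
time_s: 29.55
position: [0.6098, 0.2675, 0.2698]
tcp_rot: [[-0.01, 1.0, 0.002], [1.0, 0.01, 0.005], [0.005, 0.002, -1.0]]
force: [0.5, -0.6, 0.0]
opening: 1.002
grasp_force: 0.0
```

Request:
{"op": "servo_tool", "data": {
  "targets": [
    {"offset": [0, 0, 0.04], "dr": [0, 0, 0]},
    {"offset": [0, 0, 0.08], "dr": [0, 0, 0]},
    {"offset": [0, 0, 0.1], "dr": [0, 0, 0]},
    {"offset": [0, 0, 0.1], "dr": [0, 0, 0]}
  ]
}}

```text
time_s: 29.88
position: [0.6064, 0.2586, 0.1631]
tcp_rot: [[-0.003, 1.0, -0.012], [1.0, 0.003, -0.003], [-0.003, -0.012, -1.0]]
force: [-0.8, -0.7, -0.7]
opening: 1.002
grasp_force: 0.0
```

```bash
cat > ball.py <<'E'
import sys; from h import *; from rig import viewer
col=sys.argv[1]
c=viewer.capture("wrist")
for b in blobs(c,col,amin=1200):
    p=ray(c,b[1],.05); print("wrist",b[0],np.round(b[1],1),round(b[2],1),np.round(p,4)); go(p[0]+.002,p[1]-.002,.044)
t=viewer.capture("top")
for a,ctr,r,k in blobs(t,col,amin=150):
    if ctr[0]<290 and 180<ctr[1]<290: print("top",a,np.round(ray(t,ctr,.05),4))
E
python3 ball.py green
```

```text
wrist 3206.5 [326.9 209.4] 33.0 [0.6122 0.258  0.05  ]
t 29.9 az 90.2 offset [-0.0028  0.0064  0.1222] drz None
top 309.5 [0.6118 0.2601 0.05  ]
```

```bash
python3 -c "
from h import *; go(.6135,.257,.044)"
```

```text
t 30.0 az 90.2 offset [-0.0023  0.0031  0.1248] drz None
```

Request:
{"op": "servo_tool", "data": {
  "targets": [
    {"offset": [-0.002, 0.003, 0.035], "dr": [0, 0, 0]},
    {"offset": [-0.002, 0.003, 0.065], "dr": [0, 0, 0]},
    {"offset": [-0.002, 0.003, 0.09], "dr": [0, 0, 0]},
    {"offset": [-0.002, 0.003, 0.11], "dr": [0, 0, 0]},
    {"offset": [-0.002, 0.003, 0.12], "dr": [0, 0, 0]},
    {"offset": [-0.002, 0.003, 0.125], "dr": [0, 0, 0]},
    {"offset": [-0.002, 0.003, 0.125], "dr": [0, 0, 0]},
    {"offset": [-0.002, 0.003, 0.125], "dr": [0, 0, 0]}
  ]
}}

```text
time_s: 30.65
position: [0.6153, 0.2576, 0.0461]
tcp_rot: [[-0.002, 1.0, 0.003], [1.0, 0.002, 0.001], [0.001, 0.003, -1.0]]
force: [0.2, -0.4, 0.5]
opening: 1.0
grasp_force: 0.0
```

Request:
{"op": "servo_tool", "data": {
  "targets": [
    {"offset": [0, 0, 0], "dr": [0, 0, 0]},
    {"offset": [0, 0, 0], "dr": [0, 0, 0]},
    {"offset": [0, 0, 0], "dr": [0, 0, 0]},
    {"offset": [0, 0, 0], "dr": [0, 0, 0]},
    {"offset": [0, 0, 0], "dr": [0, 0, 0]},
    {"offset": [0, 0, 0], "dr": [0, 0, 0]},
    {"offset": [0, 0, 0], "dr": [0, 0, 0]},
    {"offset": [0, 0, 0], "dr": [0, 0, 0]}
  ],
  "gripper": 1
}}

```text
time_s: 31.32
position: [0.6138, 0.2574, 0.0445]
tcp_rot: [[-0.003, 1.0, 0.0], [1.0, 0.003, 0.0], [0.0, 0.0, -1.0]]
force: [-1.5, -0.0, 2.0]
opening: 0.683
grasp_force: 29.9
```

```bash
python3 st.py; python3 -c "
from h import *; go(.605,-.279,.27)"
```

```text
time_s 31.317
position [0.614 0.257 0.045]
opening 0.683
grasp_force 29.865
force [-1.482 -0.029  2.001]
moment [-0.062  0.06  -0.02 ]
joint_positions [1.3149e+01 4.7360e+01 8.3151e+01 5.0000e-03 4.9480e+01 1.2994e+01]
t 31.3 az 90.2 offset [-0.5363 -0.0102 -0.2255] drz None
```

Request:
{"op": "servo_tool", "data": {
  "targets": [
    {"offset": [0, 0, -0.03], "dr": [0, 0, 0]},
    {"offset": [0, 0, -0.07], "dr": [0, 0, 0]},
    {"offset": [0, 0, -0.11], "dr": [0, 0, 0]},
    {"offset": [0, 0, -0.15], "dr": [0, 0, 0]},
    {"offset": [0, 0, -0.19], "dr": [0, 0, 0]},
    {"offset": [-0.01, 0, -0.22], "dr": [0, 0, 0]},
    {"offset": [-0.05, 0, -0.225], "dr": [0, 0, 0]},
    {"offset": [-0.09, 0, -0.225], "dr": [0, 0, 0]},
    {"offset": [-0.13, 0, -0.225], "dr": [0, 0, 0]},
    {"offset": [-0.17, 0, -0.225], "dr": [0, 0, 0]},
    {"offset": [-0.21, 0, -0.225], "dr": [0, 0, 0]},
    {"offset": [-0.25, 0, -0.225], "dr": [0, 0, 0]},
    {"offset": [-0.29, -0.01, -0.225], "dr": [0, 0, 0]},
    {"offset": [-0.33, -0.01, -0.225], "dr": [0, 0, 0]},
    {"offset": [-0.37, -0.01, -0.225], "dr": [0, 0, 0]},
    {"offset": [-0.41, -0.01, -0.225], "dr": [0, 0, 0]},
    {"offset": [-0.45, -0.01, -0.225], "dr": [0, 0, 0]},
    {"offset": [-0.49, -0.01, -0.225], "dr": [0, 0, 0]},
    {"offset": [-0.52, -0.01, -0.225], "dr": [0, 0, 0]},
    {"offset": [-0.536, -0.01, -0.225], "dr": [0, 0, 0]}
  ]
}}

```text
time_s: 32.98
position: [0.6046, -0.2831, 0.2686]
tcp_rot: [[0.001, 1.0, -0.0], [1.0, -0.001, -0.001], [-0.001, -0.0, -1.0]]
force: [0.8, 0.6, -0.7]
opening: 0.681
grasp_force: 29.9
```

Request:
{"op": "servo_tool", "data": {
  "targets": [
    {"offset": [0, 0, 0], "dr": [0, 0, 0]},
    {"offset": [0, 0, 0], "dr": [0, 0, 0]}
  ]
}}

```text
time_s: 33.15
position: [0.6047, -0.2785, 0.2685]
tcp_rot: [[-0.001, 1.0, -0.001], [1.0, 0.001, 0.002], [0.002, -0.001, -1.0]]
force: [-0.4, 1.0, -1.8]
opening: 0.682
grasp_force: 29.9
```

```bash
python3 - <<'E'
from h import *; from rig import viewer
go(.605,-.2785,.193)
c=viewer.capture("wrist"); cv2.imwrite("pics/w9.png",cv2.convertScaleAbs(c["color"][:,:,::-1],alpha=1.4))
print([ (b[0],np.round(b[1])) for b in blobs(c,'green',amin=500)])
E
```

```text
t 33.1 az 90.1 offset [-0.0001  0.0004  0.0755] drz None
[(1066.0, array([318., 314.])), (5273.0, array([320., 278.])), (1522.5, array([318., 208.]))]
```

View pics/w9.png

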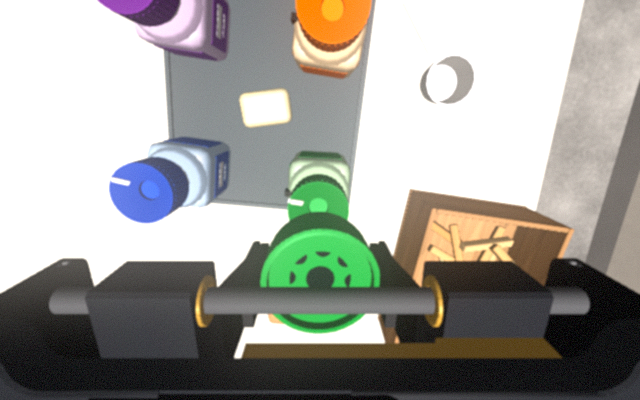

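The green ball is held upright at (320,278), above its cap at (318,208). Lowering it gently.

Request:
{"op": "servo_tool", "data": {
  "targets": [
    {"offset": [0, 0, 0.02], "dr": [0, 0, 0]},
    {"offset": [0, 0, 0.04], "dr": [0, 0, 0]},
    {"offset": [0, 0, 0.055], "dr": [0, 0, 0]},
    {"offset": [0, 0, 0.063], "dr": [0, 0, 0]},
    {"offset": [0, 0, 0.068], "dr": [0, 0, 0]},
    {"offset": [0, 0, 0.071], "dr": [0, 0, 0]},
    {"offset": [0, 0, 0.073], "dr": [0, 0, 0]},
    {"offset": [0, 0, 0.074], "dr": [0, 0, 0]},
    {"offset": [0, 0, 0.075], "dr": [0, 0, 0]},
    {"offset": [0, 0, 0.075], "dr": [0, 0, 0]}
  ]
}}

```text
time_s: 34.03
position: [0.6054, -0.2789, 0.1948]
tcp_rot: [[-0.003, 1.0, 0.001], [1.0, 0.003, -0.001], [-0.001, 0.001, -1.0]]
force: [-0.1, -0.3, -0.4]
opening: 0.684
grasp_force: 29.9
```

Request:
{"op": "servo_tool", "data": {
  "targets": [
    {"offset": [0, 0, 0], "dr": [0, 0, 0]},
    {"offset": [0, 0, 0], "dr": [0, 0, 0]},
    {"offset": [0, 0, 0], "dr": [0, 0, 0]},
    {"offset": [0, 0, 0], "dr": [0, 0, 0]},
    {"offset": [0, 0, 0], "dr": [0, 0, 0]},
    {"offset": [0, 0, -0.02], "dr": [0, 0, 0]},
    {"offset": [0, 0, -0.05], "dr": [0, 0, 0]},
    {"offset": [0, 0, -0.085], "dr": [0, 0, 0]},
    {"offset": [0, 0, -0.085], "dr": [0, 0, 0]},
    {"offset": [0, 0, -0.085], "dr": [0, 0, 0]}
  ],
  "gripper": -1
}}

```text
time_s: 34.87
position: [0.6065, -0.2796, 0.2824]
tcp_rot: [[-0.003, 1.0, 0.005], [1.0, 0.003, -0.004], [-0.004, 0.005, -1.0]]
force: [0.1, -0.6, 0.1]
opening: 1.001
grasp_force: 0.0
```

```bash
python3 - <<'E'
from h import *; from rig import viewer
go(.607,.122,.17)
c=viewer.capture("wrist")
for b in blobs(c,'green',amin=500): print(b[0],np.round(b[1]),round(b[2],1),np.round(ray(c,b[1],.204)[:2],4))
t=viewer.capture("top")
for col in HUE:
    for a,ctr,r,k in blobs(t,col):
        if ctr[0]<290 and 180<ctr[1]<290: print(col,a,np.round(ctr,1),np.round(ray(t,ctr,.05),4))
E
```

```text
t 34.9 az 90.2 offset [0.402  0.0009 0.1109] drz None
4106.5 [315. 218.] 37.2 [ 0.6036 -0.2755]
orange 373.5 [245. 256.] [0.4853 0.1225 0.05  ]
blue 386.5 [193.8 259.1] [0.4793 0.2583 0.05  ]
violet 314.0 [244.  210.6] [0.6064 0.1261 0.05  ]
```

Green is seated on the axis. Next is violet.

Request:
{"op": "servo_tool", "data": {
  "targets": [
    {"offset": [0.04, 0.001, 0], "dr": [0, 0, 0]},
    {"offset": [0.08, 0.001, 0], "dr": [0, 0, 0]},
    {"offset": [0.12, 0.001, 0], "dr": [0, 0, 0]},
    {"offset": [0.16, 0.001, 0], "dr": [0, 0, 0]},
    {"offset": [0.2, 0.001, 0], "dr": [0, 0, 0]},
    {"offset": [0.24, 0.001, 0], "dr": [0, 0, 0]},
    {"offset": [0.28, 0.001, 0], "dr": [0, 0, 0]},
    {"offset": [0.32, 0.001, 0.01], "dr": [0, 0, 0]},
    {"offset": [0.36, 0.001, 0.03], "dr": [0, 0, 0]},
    {"offset": [0.39, 0.001, 0.05], "dr": [0, 0, 0]},
    {"offset": [0.402, 0.001, 0.08], "dr": [0, 0, 0]},
    {"offset": [0.402, 0.001, 0.1], "dr": [0, 0, 0]},
    {"offset": [0.402, 0.001, 0.11], "dr": [0, 0, 0]},
    {"offset": [0.402, 0.001, 0.11], "dr": [0, 0, 0]},
    {"offset": [0.402, 0.001, 0.11], "dr": [0, 0, 0]}
  ]
}}

```text
time_s: 36.22
position: [0.6048, 0.1227, 0.1684]
tcp_rot: [[-0.002, 1.0, -0.002], [1.0, 0.002, -0.0], [-0.0, -0.002, -1.0]]
force: [0.1, -0.9, 0.7]
opening: 0.999
grasp_force: 0.0
```

```bash
python3 ball.py violet
```

```text
wrist 3038.0 [321.6 206.7] 32.0 [0.6069 0.1233 0.05  ]
t 36.3 az 90.1 offset [-0.0013  0.0031  0.1256] drz None
```

Request:
{"op": "servo_tool", "data": {
  "targets": [
    {"offset": [-0.001, 0.003, 0.035], "dr": [0, 0, 0]},
    {"offset": [-0.001, 0.003, 0.065], "dr": [0, 0, 0]},
    {"offset": [-0.001, 0.003, 0.09], "dr": [0, 0, 0]},
    {"offset": [-0.001, 0.003, 0.11], "dr": [0, 0, 0]},
    {"offset": [-0.001, 0.003, 0.12], "dr": [0, 0, 0]},
    {"offset": [-0.001, 0.003, 0.125], "dr": [0, 0, 0]},
    {"offset": [-0.001, 0.003, 0.125], "dr": [0, 0, 0]},
    {"offset": [-0.001, 0.003, 0.125], "dr": [0, 0, 0]}
  ]
}}

```text
time_s: 36.98
position: [0.6094, 0.1221, 0.0456]
tcp_rot: [[-0.002, 1.0, 0.003], [1.0, 0.002, 0.0], [0.0, 0.003, -1.0]]
force: [0.0, -0.1, 0.3]
opening: 1.0
grasp_force: 0.0
```

Request:
{"op": "servo_tool", "data": {
  "targets": [
    {"offset": [0, 0, 0], "dr": [0, 0, 0]},
    {"offset": [0, 0, 0], "dr": [0, 0, 0]},
    {"offset": [0, 0, 0], "dr": [0, 0, 0]},
    {"offset": [0, 0, 0], "dr": [0, 0, 0]},
    {"offset": [0, 0, 0], "dr": [0, 0, 0]},
    {"offset": [0, 0, 0], "dr": [0, 0, 0]},
    {"offset": [0, 0, 0], "dr": [0, 0, 0]},
    {"offset": [0, 0, 0], "dr": [0, 0, 0]}
  ],
  "gripper": 1
}}

```text
time_s: 37.65
position: [0.6083, 0.1224, 0.0446]
tcp_rot: [[-0.003, 1.0, 0.0], [1.0, 0.003, 0.0], [0.0, 0.0, -1.0]]
force: [-0.5, 0.3, 1.5]
opening: 0.684
grasp_force: 29.9
```

```bash
python3 -c "
from h import *; go(.465,-.101,.27)"
```

```text
t 37.6 az 90.2 offset [-0.223  -0.1438 -0.2255] drz None
```

Request:
{"op": "servo_tool", "data": {
  "targets": [
    {"offset": [0, 0, -0.03], "dr": [0, 0, 0]},
    {"offset": [0, 0, -0.07], "dr": [0, 0, 0]},
    {"offset": [0, 0, -0.11], "dr": [0, 0, 0]},
    {"offset": [0, 0, -0.15], "dr": [0, 0, 0]},
    {"offset": [0, 0, -0.19], "dr": [0, 0, 0]},
    {"offset": [-0.01, -0.006, -0.22], "dr": [0, 0, 0]},
    {"offset": [-0.043, -0.028, -0.225], "dr": [0, 0, 0]},
    {"offset": [-0.077, -0.05, -0.225], "dr": [0, 0, 0]},
    {"offset": [-0.11, -0.072, -0.225], "dr": [0, 0, 0]},
    {"offset": [-0.143, -0.094, -0.225], "dr": [0, 0, 0]},
    {"offset": [-0.176, -0.115, -0.225], "dr": [0, 0, 0]},
    {"offset": [-0.205, -0.132, -0.225], "dr": [0, 0, 0]},
    {"offset": [-0.223, -0.144, -0.225], "dr": [0, 0, 0]},
    {"offset": [-0.223, -0.144, -0.225], "dr": [0, 0, 0]},
    {"offset": [-0.223, -0.144, -0.225], "dr": [0, 0, 0]},
    {"offset": [-0.223, -0.144, -0.225], "dr": [0, 0, 0]}
  ]
}}

```text
time_s: 38.98
position: [0.4649, -0.1007, 0.2692]
tcp_rot: [[-0.002, 1.0, 0.0], [1.0, 0.002, 0.001], [0.001, 0.0, -1.0]]
force: [-1.1, -0.4, -0.9]
opening: 0.685
grasp_force: 29.9
```

```bash
python3 - <<'E'
from h import *; from rig import viewer
go(.465,-.101,.193)
c=viewer.capture("wrist"); print([ (b[0],np.round(b[1]),round(b[2])) for b in blobs(c,'violet',amin=500)])
go(.465,-.101,.193)
E
```

```text
t 39.0 az 90.1 offset [-0.0003  0.      0.0762] drz None
[(1152.5, array([318., 314.]), 44), (7135.5, array([320., 250.]), 69)]
t 39.0 az 90.2 offset [-0.0006 -0.0001  0.0761] drz None
```

Request:
{"op": "servo_tool", "data": {
  "targets": [
    {"offset": [0, 0, 0.02], "dr": [0, 0, 0]},
    {"offset": [0, 0, 0.04], "dr": [0, 0, 0]},
    {"offset": [0, 0, 0.055], "dr": [0, 0, 0]},
    {"offset": [0, 0, 0.064], "dr": [0, 0, 0]},
    {"offset": [0, 0, 0.07], "dr": [0, 0, 0]},
    {"offset": [0, 0, 0.073], "dr": [0, 0, 0]},
    {"offset": [0, 0, 0.075], "dr": [0, 0, 0]},
    {"offset": [0, 0, 0.076], "dr": [0, 0, 0]},
    {"offset": [0, 0, 0.076], "dr": [0, 0, 0]},
    {"offset": [0, 0, 0.076], "dr": [0, 0, 0]}
  ]
}}

```text
time_s: 39.87
position: [0.4651, -0.1013, 0.1938]
tcp_rot: [[-0.003, 1.0, 0.001], [1.0, 0.003, -0.001], [-0.001, 0.001, -1.0]]
force: [0.2, -1.0, -0.7]
opening: 0.684
grasp_force: 29.9
```

Request:
{"op": "servo_tool", "data": {
  "targets": [
    {"offset": [0, 0, 0], "dr": [0, 0, 0]},
    {"offset": [0, 0, 0], "dr": [0, 0, 0]},
    {"offset": [0, 0, 0], "dr": [0, 0, 0]},
    {"offset": [0, 0, 0], "dr": [0, 0, 0]},
    {"offset": [0, 0, 0], "dr": [0, 0, 0]},
    {"offset": [0, 0, -0.02], "dr": [0, 0, 0]},
    {"offset": [0, 0, -0.05], "dr": [0, 0, 0]},
    {"offset": [0, 0, -0.085], "dr": [0, 0, 0]},
    {"offset": [0, 0, -0.085], "dr": [0, 0, 0]},
    {"offset": [0, 0, -0.085], "dr": [0, 0, 0]}
  ],
  "gripper": -1
}}

```text
time_s: 40.7
position: [0.4659, -0.1016, 0.2802]
tcp_rot: [[-0.003, 1.0, 0.005], [1.0, 0.003, -0.002], [-0.002, 0.005, -1.0]]
force: [0.4, 0.4, -0.2]
opening: 1.001
grasp_force: 0.0
```

```bash
python3 - <<'E'
from h import *; from rig import viewer
c=viewer.capture("wrist")
for b in blobs(c,'violet',amin=500): print(b[0],np.round(b[1]),round(b[2],1),np.round(ray(c,b[1],.204)[:2],4))
t=viewer.capture("top")
for col in HUE:
    for a,ctr,r,k in blobs(t,col):
        if 180<ctr[1]<290: print(col,a,np.round(ctr,1),np.round(ray(t,ctr,.05),4))
go(.487,.121,.17)
E
```

```text
4190.0 [319. 220.] 37.9 [ 0.4665 -0.0989]
orange 374.5 [245. 256.] [0.4853 0.1225 0.05  ]
orange 358.5 [335.4 200.9] [ 0.6287 -0.1195  0.05  ]
green 397.0 [402.8 201.5] [ 0.624  -0.2997  0.05  ]
blue 370.0 [396. 266.] [ 0.4533 -0.2752  0.05  ]
blue 386.5 [194.1 259.6] [0.4778 0.2575 0.05  ]
t 40.8 az 90.1 offset [0.2217 0.0236 0.1078] drz None
```

Violet is seated, with its centre within 2 mm of the axis. Next is orange.

Request:
{"op": "servo_tool", "data": {
  "targets": [
    {"offset": [0.04, 0.004, 0], "dr": [0, 0, 0]},
    {"offset": [0.08, 0.008, 0], "dr": [0, 0, 0]},
    {"offset": [0.12, 0.012, 0], "dr": [0, 0, 0]},
    {"offset": [0.16, 0.017, 0], "dr": [0, 0, 0]},
    {"offset": [0.195, 0.022, 0.01], "dr": [0, 0, 0]},
    {"offset": [0.215, 0.023, 0.03], "dr": [0, 0, 0]},
    {"offset": [0.222, 0.023, 0.06], "dr": [0, 0, 0]},
    {"offset": [0.222, 0.023, 0.09], "dr": [0, 0, 0]},
    {"offset": [0.222, 0.023, 0.107], "dr": [0, 0, 0]},
    {"offset": [0.222, 0.023, 0.107], "dr": [0, 0, 0]},
    {"offset": [0.222, 0.023, 0.107], "dr": [0, 0, 0]}
  ]
}}

```text
time_s: 41.72
position: [0.4856, 0.121, 0.1694]
tcp_rot: [[-0.003, 1.0, -0.005], [1.0, 0.003, -0.0], [-0.0, -0.005, -1.0]]
force: [-0.2, 0.3, 1.2]
opening: 1.002
grasp_force: 0.0
```

```bash
python3 ball.py orange
```

```text
wrist 3277.0 [319.5 206.1] 33.3 [0.4854 0.1217 0.05  ]
t 41.8 az 90.1 offset [-0.0012  0.0008  0.1267] drz None
top 157.5 [0.4865 0.1146 0.05  ]
```

Request:
{"op": "servo_tool", "data": {
  "targets": [
    {"offset": [-0.001, 0.001, 0.035], "dr": [0, 0, 0]},
    {"offset": [-0.001, 0.001, 0.065], "dr": [0, 0, 0]},
    {"offset": [-0.001, 0.001, 0.09], "dr": [0, 0, 0]},
    {"offset": [-0.001, 0.001, 0.11], "dr": [0, 0, 0]},
    {"offset": [-0.001, 0.001, 0.12], "dr": [0, 0, 0]},
    {"offset": [-0.001, 0.001, 0.126], "dr": [0, 0, 0]},
    {"offset": [-0.001, 0.001, 0.126], "dr": [0, 0, 0]},
    {"offset": [-0.001, 0.001, 0.126], "dr": [0, 0, 0]}
  ]
}}

```text
time_s: 42.48
position: [0.4891, 0.1199, 0.0462]
tcp_rot: [[-0.002, 1.0, 0.002], [1.0, 0.002, 0.0], [0.0, 0.002, -1.0]]
force: [0.5, -0.7, -0.5]
opening: 0.998
grasp_force: 0.0
```

Request:
{"op": "servo_tool", "data": {
  "targets": [
    {"offset": [0, 0, 0], "dr": [0, 0, 0]},
    {"offset": [0, 0, 0], "dr": [0, 0, 0]},
    {"offset": [0, 0, 0], "dr": [0, 0, 0]},
    {"offset": [0, 0, 0], "dr": [0, 0, 0]},
    {"offset": [0, 0, 0], "dr": [0, 0, 0]},
    {"offset": [0, 0, 0], "dr": [0, 0, 0]},
    {"offset": [0, 0, 0], "dr": [0, 0, 0]},
    {"offset": [0, 0, 0], "dr": [0, 0, 0]}
  ],
  "gripper": 1
}}

```text
time_s: 43.15
position: [0.4883, 0.12, 0.0455]
tcp_rot: [[-0.003, 1.0, 0.0], [1.0, 0.003, 0.0], [0.0, 0.0, -1.0]]
force: [-1.1, 0.5, 3.7]
opening: 0.693
grasp_force: 29.6
```

```bash
python3 -c "
from h import *; go(.615,-.1197,.27)"
```

```text
t 43.1 az 90.2 offset [-0.2401  0.1262 -0.2244] drz None
```

Request:
{"op": "servo_tool", "data": {
  "targets": [
    {"offset": [0, 0, -0.03], "dr": [0, 0, 0]},
    {"offset": [0, 0, -0.07], "dr": [0, 0, 0]},
    {"offset": [0, 0, -0.11], "dr": [0, 0, 0]},
    {"offset": [0, 0, -0.15], "dr": [0, 0, 0]},
    {"offset": [0, 0, -0.19], "dr": [0, 0, 0]},
    {"offset": [-0.01, 0.005, -0.22], "dr": [0, 0, 0]},
    {"offset": [-0.045, 0.024, -0.224], "dr": [0, 0, 0]},
    {"offset": [-0.08, 0.042, -0.224], "dr": [0, 0, 0]},
    {"offset": [-0.115, 0.06, -0.224], "dr": [0, 0, 0]},
    {"offset": [-0.15, 0.079, -0.224], "dr": [0, 0, 0]},
    {"offset": [-0.185, 0.097, -0.224], "dr": [0, 0, 0]},
    {"offset": [-0.22, 0.116, -0.224], "dr": [0, 0, 0]},
    {"offset": [-0.24, 0.126, -0.224], "dr": [0, 0, 0]},
    {"offset": [-0.24, 0.126, -0.224], "dr": [0, 0, 0]},
    {"offset": [-0.24, 0.126, -0.224], "dr": [0, 0, 0]},
    {"offset": [-0.24, 0.126, -0.224], "dr": [0, 0, 0]}
  ]
}}

```text
time_s: 44.48
position: [0.6137, -0.1188, 0.2683]
tcp_rot: [[-0.003, 1.0, -0.003], [1.0, 0.003, 0.002], [0.002, -0.003, -1.0]]
force: [-0.2, 0.8, -0.4]
opening: 0.689
grasp_force: 29.7
```

```bash
python3 - <<'E'
from h import *; from rig import viewer
c=viewer.capture("wrist"); print([ (b[0],np.round(b[1]),round(b[2])) for b in blobs(c,'orange',amin=900,smin=150)])
cv2.imwrite("pics/w10.png",cv2.convertScaleAbs(c["color"][:,:,::-1],alpha=1.4))
go(.615,-.1197,.193)
E
```

```text
[(3164.0, array([418., 352.]), 143), (1066.5, array([318., 314.]), 43), (8131.0, array([319., 248.]), 70)]
t 44.5 az 90.2 offset [-0.0015  0.0015  0.0757] drz None
```

View pics/w10.png

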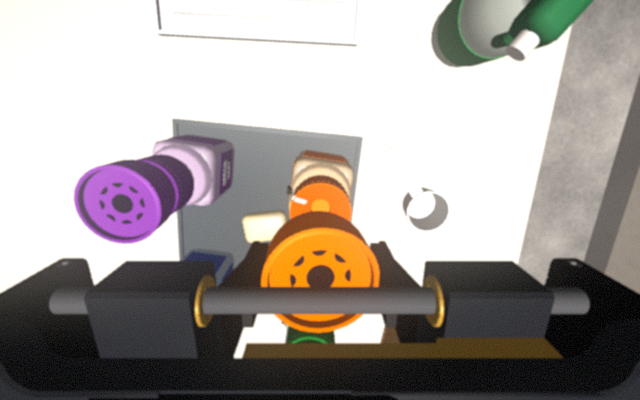

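The orange ball is held upright at (320,280), and the violet ball is seated upright at (122,202). Lowering orange.

Request:
{"op": "servo_tool", "data": {
  "targets": [
    {"offset": [-0.001, 0.001, 0.02], "dr": [0, 0, 0]},
    {"offset": [-0.001, 0.001, 0.04], "dr": [0, 0, 0]},
    {"offset": [-0.001, 0.001, 0.055], "dr": [0, 0, 0]},
    {"offset": [-0.001, 0.001, 0.064], "dr": [0, 0, 0]},
    {"offset": [-0.001, 0.001, 0.07], "dr": [0, 0, 0]},
    {"offset": [-0.001, 0.001, 0.073], "dr": [0, 0, 0]},
    {"offset": [-0.001, 0.001, 0.075], "dr": [0, 0, 0]},
    {"offset": [-0.001, 0.001, 0.075], "dr": [0, 0, 0]},
    {"offset": [-0.001, 0.001, 0.075], "dr": [0, 0, 0]}
  ]
}}

```text
time_s: 45.28
position: [0.6163, -0.1207, 0.1951]
tcp_rot: [[-0.003, 1.0, 0.001], [1.0, 0.003, -0.001], [-0.001, 0.001, -1.0]]
force: [-0.8, 0.3, -0.2]
opening: 0.69
grasp_force: 29.7
```

Request:
{"op": "servo_tool", "data": {
  "targets": [
    {"offset": [0, 0, 0], "dr": [0, 0, 0]},
    {"offset": [0, 0, 0], "dr": [0, 0, 0]},
    {"offset": [0, 0, 0], "dr": [0, 0, 0]},
    {"offset": [0, 0, 0], "dr": [0, 0, 0]},
    {"offset": [0, 0, 0], "dr": [0, 0, 0]},
    {"offset": [0, 0, -0.02], "dr": [0, 0, 0]},
    {"offset": [0, 0, -0.05], "dr": [0, 0, 0]},
    {"offset": [0, 0, -0.085], "dr": [0, 0, 0]},
    {"offset": [0, 0, -0.085], "dr": [0, 0, 0]},
    {"offset": [0, 0, -0.085], "dr": [0, 0, 0]}
  ],
  "gripper": -1
}}

```text
time_s: 46.12
position: [0.6172, -0.1212, 0.2821]
tcp_rot: [[-0.003, 1.0, 0.006], [1.0, 0.003, -0.002], [-0.002, 0.006, -1.0]]
force: [-0.3, -0.1, -0.3]
opening: 0.999
grasp_force: 0.0
```

```bash
python3 - <<'E'
from h import *; from rig import viewer
c=viewer.capture("wrist")
for b in blobs(c,'orange',amin=900,smin=150): print(b[0],np.round(b[1]),round(b[2],1),np.round(ray(c,b[1],.204)[:2],4))
t=viewer.capture("top")
for a,ctr,r,k in blobs(t,'blue'):
        if 180<ctr[1]<290: print(a,np.round(ctr,1),np.round(ray(t,ctr,.05),4))
go(.480,.256,.17)
E
```

```text
2313.0 [476. 350.] 113.2 [ 0.7622 -0.2458]
4582.5 [314. 213.] 41.6 [ 0.6136 -0.1134]
366.5 [396.  266.3] [ 0.4525 -0.2752  0.05  ]
388.5 [194.1 259.6] [0.4778 0.2574 0.05  ]
t 46.2 az 90.1 offset [ 0.3768 -0.1341  0.109 ] drz None
```

Request:
{"op": "servo_tool", "data": {
  "targets": [
    {"offset": [0.038, -0.013, 0], "dr": [0, 0, 0]},
    {"offset": [0.076, -0.027, 0], "dr": [0, 0, 0]},
    {"offset": [0.114, -0.04, 0], "dr": [0, 0, 0]},
    {"offset": [0.152, -0.054, 0], "dr": [0, 0, 0]},
    {"offset": [0.19, -0.067, 0], "dr": [0, 0, 0]},
    {"offset": [0.228, -0.081, 0], "dr": [0, 0, 0]},
    {"offset": [0.266, -0.095, 0], "dr": [0, 0, 0]},
    {"offset": [0.304, -0.108, 0], "dr": [0, 0, 0]},
    {"offset": [0.342, -0.122, 0.02], "dr": [0, 0, 0]},
    {"offset": [0.37, -0.133, 0.04], "dr": [0, 0, 0]},
    {"offset": [0.376, -0.134, 0.075], "dr": [0, 0, 0]},
    {"offset": [0.376, -0.134, 0.1], "dr": [0, 0, 0]},
    {"offset": [0.376, -0.134, 0.108], "dr": [0, 0, 0]},
    {"offset": [0.376, -0.134, 0.108], "dr": [0, 0, 0]},
    {"offset": [0.376, -0.134, 0.108], "dr": [0, 0, 0]}
  ]
}}

```text
time_s: 47.47
position: [0.4808, 0.2546, 0.1708]
tcp_rot: [[-0.002, 1.0, -0.001], [1.0, 0.002, -0.0], [-0.0, -0.001, -1.0]]
force: [-0.4, 0.8, 0.7]
opening: 1.001
grasp_force: 0.0
```

```bash
python3 ball.py blue; python3 - <<'E'
from h import *; from rig import viewer
t=viewer.capture("top")
for col in ('orange','green','violet'):
  for a,ctr,r,k in blobs(t,col):
    if 180<ctr[1]<290 and ctr[0]<430: print(col,a,np.round(ctr,1),round(r,1),np.round(ray(t,ctr,.204),4))
E
```

```text
wrist 3174.0 [317.1 204.3] 32.6 [0.4789 0.2566 0.05  ]
t 47.5 az 90.1 offset [-1.000e-04 -9.000e-04  1.279e-01] drz None
top 337.5 [0.4781 0.2574 0.05  ]
orange 485.5 [335.5 198.9] 13.4 [ 0.6119 -0.1164  0.204 ]
green 394.5 [402.9 201.3] 12.1 [ 0.6036 -0.2754  0.204 ]
violet 408.0 [329.2 261. ] 12.2 [ 0.4663 -0.0988  0.204 ]
```

Request:
{"op": "servo_tool", "data": {
  "targets": [
    {"offset": [0, 0, 0.035], "dr": [0, 0, 0]},
    {"offset": [0, 0, 0.065], "dr": [0, 0, 0]},
    {"offset": [0, 0, 0.09], "dr": [0, 0, 0]},
    {"offset": [0, 0, 0.11], "dr": [0, 0, 0]},
    {"offset": [0, 0, 0.12], "dr": [0, 0, 0]},
    {"offset": [0, 0, 0.127], "dr": [0, 0, 0]},
    {"offset": [0, 0, 0.127], "dr": [0, 0, 0]},
    {"offset": [0, 0, 0.127], "dr": [0, 0, 0]}
  ]
}}

```text
time_s: 48.28
position: [0.4817, 0.2551, 0.0452]
tcp_rot: [[-0.002, 1.0, 0.002], [1.0, 0.002, 0.001], [0.001, 0.002, -1.0]]
force: [-0.3, -0.6, 0.1]
opening: 0.998
grasp_force: 0.0
```

Request:
{"op": "servo_tool", "data": {
  "targets": [
    {"offset": [0, 0, 0], "dr": [0, 0, 0]},
    {"offset": [0, 0, 0], "dr": [0, 0, 0]},
    {"offset": [0, 0, 0], "dr": [0, 0, 0]},
    {"offset": [0, 0, 0], "dr": [0, 0, 0]},
    {"offset": [0, 0, 0], "dr": [0, 0, 0]},
    {"offset": [0, 0, 0], "dr": [0, 0, 0]},
    {"offset": [0, 0, 0], "dr": [0, 0, 0]},
    {"offset": [0, 0, 0], "dr": [0, 0, 0]}
  ],
  "gripper": 1
}}

```text
time_s: 48.95
position: [0.4808, 0.2551, 0.0445]
tcp_rot: [[-0.003, 1.0, 0.0], [1.0, 0.003, 0.0], [0.0, 0.0, -1.0]]
force: [-0.3, -0.3, 3.6]
opening: 0.684
grasp_force: 29.8
```

```bash
python3 -c "
from h import *; go(.4518,-.2625,.27)"
```

```text
t 49.0 az 90.2 offset [-0.5174 -0.0304 -0.2256] drz None
```

Request:
{"op": "servo_tool", "data": {
  "targets": [
    {"offset": [0, 0, -0.03], "dr": [0, 0, 0]},
    {"offset": [0, 0, -0.07], "dr": [0, 0, 0]},
    {"offset": [0, 0, -0.11], "dr": [0, 0, 0]},
    {"offset": [0, 0, -0.15], "dr": [0, 0, 0]},
    {"offset": [0, 0, -0.19], "dr": [0, 0, 0]},
    {"offset": [-0.01, 0, -0.22], "dr": [0, 0, 0]},
    {"offset": [-0.05, -0.003, -0.225], "dr": [0, 0, 0]},
    {"offset": [-0.09, -0.005, -0.225], "dr": [0, 0, 0]},
    {"offset": [-0.13, -0.008, -0.225], "dr": [0, 0, 0]},
    {"offset": [-0.17, -0.01, -0.225], "dr": [0, 0, 0]},
    {"offset": [-0.21, -0.012, -0.225], "dr": [0, 0, 0]},
    {"offset": [-0.25, -0.015, -0.225], "dr": [0, 0, 0]},
    {"offset": [-0.29, -0.017, -0.225], "dr": [0, 0, 0]},
    {"offset": [-0.33, -0.02, -0.225], "dr": [0, 0, 0]},
    {"offset": [-0.37, -0.022, -0.225], "dr": [0, 0, 0]},
    {"offset": [-0.41, -0.024, -0.225], "dr": [0, 0, 0]},
    {"offset": [-0.45, -0.027, -0.225], "dr": [0, 0, 0]},
    {"offset": [-0.49, -0.029, -0.225], "dr": [0, 0, 0]},
    {"offset": [-0.51, -0.03, -0.225], "dr": [0, 0, 0]},
    {"offset": [-0.5175, -0.0305, -0.225], "dr": [0, 0, 0]}
  ]
}}

```text
time_s: 50.62
position: [0.4514, -0.2664, 0.2688]
tcp_rot: [[0.001, 1.0, 0.0], [1.0, -0.001, -0.001], [-0.001, 0.0, -1.0]]
force: [0.3, -0.2, -0.4]
opening: 0.686
grasp_force: 29.9
```

Request:
{"op": "servo_tool", "data": {
  "targets": [
    {"offset": [0, 0, 0], "dr": [0, 0, 0]},
    {"offset": [0, 0, 0], "dr": [0, 0, 0]},
    {"offset": [0, 0, 0], "dr": [0, 0, 0]},
    {"offset": [0, 0, 0], "dr": [0, 0, 0]}
  ]
}}

```text
time_s: 50.95
position: [0.4516, -0.2606, 0.2692]
tcp_rot: [[-0.005, 1.0, -0.001], [1.0, 0.005, 0.001], [0.001, -0.001, -1.0]]
force: [-0.2, 0.0, 0.3]
opening: 0.682
grasp_force: 29.9
```

```bash
python3 - <<'E'
from h import *; from rig import viewer
c=viewer.capture("wrist"); print([ (b[0],np.round(b[1]),round(b[2])) for b in blobs(c,'blue',amin=500)])
go(.4518,-.2625,.193)
E
```

```text
[(1022.0, array([318., 314.]), 44), (7687.5, array([320., 249.]), 70)]
t 51.0 az 90.3 offset [-0.0017  0.0001  0.0763] drz None
```

Request:
{"op": "servo_tool", "data": {
  "targets": [
    {"offset": [-0.001, 0, 0.02], "dr": [0, 0, 0]},
    {"offset": [-0.001, 0, 0.04], "dr": [0, 0, 0]},
    {"offset": [-0.001, 0, 0.055], "dr": [0, 0, 0]},
    {"offset": [-0.001, 0, 0.064], "dr": [0, 0, 0]},
    {"offset": [-0.001, 0, 0.07], "dr": [0, 0, 0]},
    {"offset": [-0.001, 0, 0.073], "dr": [0, 0, 0]},
    {"offset": [-0.001, 0, 0.075], "dr": [0, 0, 0]},
    {"offset": [-0.001, 0, 0.076], "dr": [0, 0, 0]},
    {"offset": [-0.001, 0, 0.076], "dr": [0, 0, 0]}
  ]
}}

```text
time_s: 51.75
position: [0.452, -0.2638, 0.1937]
tcp_rot: [[-0.003, 1.0, 0.001], [1.0, 0.003, -0.001], [-0.001, 0.001, -1.0]]
force: [0.1, 0.5, 1.3]
opening: 0.685
grasp_force: 29.9
```

Request:
{"op": "servo_tool", "data": {
  "targets": [
    {"offset": [0, 0, 0], "dr": [0, 0, 0]},
    {"offset": [0, 0, 0], "dr": [0, 0, 0]},
    {"offset": [0, 0, 0], "dr": [0, 0, 0]},
    {"offset": [0, 0, 0], "dr": [0, 0, 0]},
    {"offset": [0, 0, 0], "dr": [0, 0, 0]},
    {"offset": [0, 0, -0.02], "dr": [0, 0, 0]},
    {"offset": [0, 0, -0.05], "dr": [0, 0, 0]},
    {"offset": [0, 0, -0.09], "dr": [0, 0, 0]},
    {"offset": [0, 0, -0.13], "dr": [0, 0, 0]},
    {"offset": [-0.04, 0, -0.15], "dr": [0, 0, 0]},
    {"offset": [-0.08, 0, -0.15], "dr": [0, 0, 0]},
    {"offset": [-0.12, 0, -0.15], "dr": [0, 0, 0]},
    {"offset": [-0.16, 0, -0.15], "dr": [0, 0, 0]},
    {"offset": [-0.2, 0, -0.15], "dr": [0, 0, 0]},
    {"offset": [-0.22, 0, -0.15], "dr": [0, 0, 0]},
    {"offset": [-0.22, 0, -0.15], "dr": [0, 0, 0]},
    {"offset": [-0.22, 0, -0.15], "dr": [0, 0, 0]}
  ],
  "gripper": -1
}}

```text
time_s: 53.17
position: [0.4516, -0.4843, 0.3422]
tcp_rot: [[-0.001, 1.0, -0.001], [1.0, 0.001, 0.002], [0.002, -0.001, -1.0]]
force: [0.7, 0.0, -1.2]
opening: 0.997
grasp_force: 0.0
```

```bash
python3 - <<'E'
from h import *; from rig import viewer
t=viewer.capture("top"); s=viewer.capture("scene")
for col in HUE:
  for a,ctr,r,k in blobs(t,col):
    if 180<ctr[1]<290 and ctr[0]<430: print(col,a,np.round(ctr,1),round(r,1),np.round(ray(t,ctr,.204),4))
A=cv2.resize(t["color"][180:290,300:420,::-1],(400,366),interpolation=cv2.INTER_CUBIC)
B=cv2.resize(s["color"][110:230,255:386,::-1],(400,366),interpolation=cv2.INTER_CUBIC)
cv2.imwrite("pics/fin.png",cv2.convertScaleAbs(np.hstack([A,B]),alpha=1.5))
E
```

```text
orange 486.0 [335.5 198.9] 13.4 [ 0.6119 -0.1164  0.204 ]
green 400.0 [402.8 201.3] 12.2 [ 0.6036 -0.2751  0.204 ]
blue 502.0 [398.1 266. ] 13.4 [ 0.4524 -0.2582  0.204 ]
violet 419.0 [328.9 260.8] 12.4 [ 0.4669 -0.0982  0.204 ]
```

View pics/fin.png

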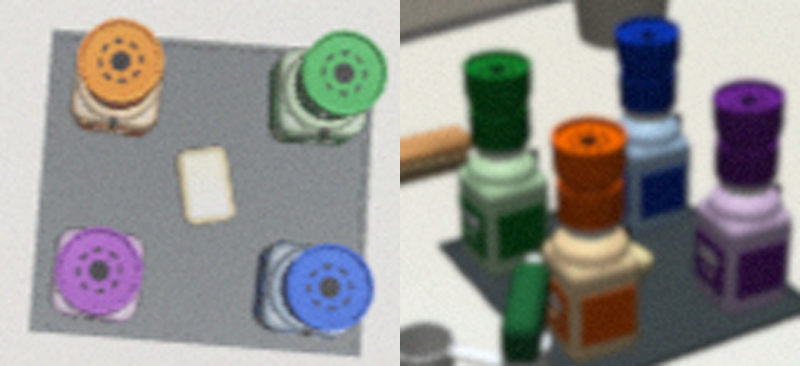

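All four balls sit level and upright in the caps of their own colour, the soap has not moved, and the arm is clear. Handing in.

```bash
python3 -c "
from rig import ticket; print(ticket.hand_in())"
```

```text
the job is handed in; nothing more can be done
None
```

I handed the job in at about 53 s of the 210 s: all four caps are screwed down past the click (by my camera estimates, each within the 0.1 to 0.7 rad limits; blue turned furthest, at about 0.43 rad), and all four balls sit upright in the caps of their own colour; no verdict was shown.

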